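# Stack the tea beakers and swap the strainers

### The arm

A 7-joint arm with a two-finger parallel gripper is mounted at the origin on the work surface. World frame = base frame: x ahead of the robot, y to its left, z up, the work surface at z = 0. Lengths are in mm, angles in rad, forces in N, time in s.
With the tool pointing down it reaches from about 400 to 875 mm from the base axis. Payload 4.4 kg.
Tool frame: the origin (TCP) lies midway between the tips of the shut fingers; the grasp point (between the pads) lies 19 mm behind it (ctrl.grip_point_offset is the distance from the TCP to the grasp point, in mm); z points along the fingers, y is the direction in which the jaws open and shut (so a half turn about z gives the same grasp; the last joint's range is limited). The gripper opens to 85 mm and grips with 20 to 120 N. Pads are 22 mm wide; open, the fingers measure 114 mm over their backs; the gripper's body (76 mm by 85 mm) begins 54 mm behind the grasp point. The pads swing forward as they close: fully open they stand 13 mm farther back than shut.
Start: joints at [1.224, 0.628, 0.038, 1.517, -0.027, 0.996, -0.02], TCP at [180.158, -624.548, 231.313] pointing down, gripper open.
Joint ranges: [-3.06, 3.06], [-0.37, 2.12], [-1.25, 1.32], [0.18, 2.47], [-1.1, 4.24], [0.23, 1.98], [-2.94, 2.94]. Speed limits (rad/s): [2.57, 2.57, 3.14, 3.14, 3.14, 3.14, 3.14].

### API

Orientations are given as [roll, pitch, yaw] about the fixed x, y, z axes, in that order (R = Rz(yaw) Ry(pitch) Rx(roll)).
In Python, from cell import ctrl, imaging, models gives the robot as it stands. The module is installed in compiled form; this text tells all that it offers.
- The arm moves only by the tool drive_tool, never from a script. Its argument "deltas" is text: rows parted by semicolons, each of 5 numbers parted by spaces: the shift along the tool's x, y, z in m, then the turn about the tool's z in degrees, then the finger opening in m, from 0 to 0.0854. A call has 1 to 12 rows; each row is the pose to reach, as a shift and turn from the pose commanded when the call began, along the tool's axes at that moment; what a row does not reach only later rows make up. A row lasts 1/8 s, in which the tool goes at most 62.5 mm and 10.7 degrees, less where a joint would pass 70% of its speed; a pose out of reach is approached as far as the arm can. A call with a gripper value outside its range is refused whole. The fingers move at their own pace and stop on an object; the grip force is fixed at half the most. Time passes only in rows, so rows that repeat a pose let the fingers close. It gives the time, the measured TCP pose, the force and the opening at its end, in the units of the state.
- ctrl.read_state(): the state, without advancing time (a new reading comes with each control period).
- imaging.get_image(name): name is "scene" or "top" or "wrist"; returns a dict with "color" (480x640x3 uint8, red, green, blue), "range_z" (480x640 float32, mm along the optical axis (not along the pixel's ray), 0 where there is no reading), "vfov" (degrees; the focal length in pixels is half the picture's height over the tangent of half this angle, whatever the lens; pixels are square), "cx", "cy" (the principal point, pixels), "extrinsics" (4x4, takes a point from camera to world coordinates). Camera axes: x right, y down, z forward; pixel columns grow to the right and rows downward; lengths in mm; the calibration is good to about 2 mm. A picture is of the moment at which its call begins.
- ctrl.finish_job(): hands the job in, once; it reports no verdict.
Trained networks look in a picture, given as the dict that the camera call returned (one of the last four; its "shot" number tells which), for a name from the list of things; names that differ only in an ending like _2 or _b are one class to them, and where a whole thing is asked for, a point or a joint stands for the part that bears it (a point fixed in the world has none). Each returns a list of dicts, best first, with "score" (0 to 1); they miss things now and then, are a little off and sometimes report something else, mostly with a low value. They report only what shows in the picture. A call takes as long as a camera call. They do not tell look-alikes from the thing itself.
- models.spot_in(picture, thing): "point" ([column, row] in pixels, amid what is visible of it).
- models.landmark_of(picture, thing): "point" ([column, row] in pixels: a listed point, or the origin of a listed thing).
The state is a dict: "clock": time; "qpos": joint angles; "qd": joint speeds; "tau": joint torques, N m; "eef_pos": TCP position; "tool_rot": TCP orientation; "force": force on the tool from outside, world axes, zero at the start; "torque": the same for the moment, N m; "width": finger opening in mm.
Only numpy, scipy, OpenCV 4.12 (cv2) and the standard library are available. Lean on these libraries where they do the work, as an engineer would, in place of code of your own. Each camera call takes 0.05 s, during which the arm holds its last target.

### The job

Put the tea things in order: first nest all the steel beakers upright into one stack on the tea tray. Then take the dry strainer (blue knob) down from the hook and nest it on top of the stack, and last hang the wet strainer (red knob) by its arched handle on the freed hook to dry. Leave the gold-rimmed dish and the tea tin where they stand.

Things in the scene. Friction and masses are not known exactly. Their poses are not given: they have to be found in the camera images.
- cup1: plain stainless-steel beaker, 64 mm tall, outside diameter 38 mm at the foot widening evenly to 64 mm at the rim, wall 2.5 mm, inner floor 26 mm up: one sits home in another with its underside 26 mm higher. Origin: centre of the underside, z up. 160 g, foot-heavy. Three to five alike ones stand on the sideboard (absent: None)
- cup2: plain stainless-steel beaker, 64 mm tall, outside diameter 38 mm at the foot widening evenly to 64 mm at the rim, wall 2.5 mm, inner floor 26 mm up: one sits home in another with its underside 26 mm higher. Origin: centre of the underside, z up. 160 g, foot-heavy. Three to five alike ones stand on the sideboard (absent: None)
- cup3: plain stainless-steel beaker, 64 mm tall, outside diameter 38 mm at the foot widening evenly to 64 mm at the rim, wall 2.5 mm, inner floor 26 mm up: one sits home in another with its underside 26 mm higher. Origin: centre of the underside, z up. 160 g, foot-heavy. Three to five alike ones stand on the sideboard (absent: None)
- cup4: plain stainless-steel beaker, 64 mm tall, outside diameter 38 mm at the foot widening evenly to 64 mm at the rim, wall 2.5 mm, inner floor 26 mm up: one sits home in another with its underside 26 mm higher. Origin: centre of the underside, z up. 160 g, foot-heavy. Three to five alike ones stand on the sideboard (absent: None)
- cup5: plain stainless-steel beaker, 64 mm tall, outside diameter 38 mm at the foot widening evenly to 64 mm at the rim, wall 2.5 mm, inner floor 26 mm up: one sits home in another with its underside 26 mm higher. Origin: centre of the underside, z up. 160 g, foot-heavy. Three to five alike ones stand on the sideboard (absent: None)
- dry_strainer: copper strainer with a blue knob, at first hanging on the hook. Body shaped and sized exactly like a steel beaker, same origin. A rigid arched handle of 6 mm rod stands over the mouth in the body's y-z plane: legs at y = +-28 mm, crossbar along y centred 117 mm above the underside (50 mm clear under it). Upright knob on it: 20 mm (x) by 30 mm (y), from 120 to 156 mm above the underside. 180 g
- wet_strainer: copper strainer with a red knob, at first standing on the sideboard. Body shaped and sized exactly like a steel beaker, same origin. A rigid arched handle of 6 mm rod stands over the mouth in the body's y-z plane: legs at y = +-28 mm, crossbar along y centred 117 mm above the underside (50 mm clear under it). Upright knob on it: 20 mm (x) by 30 mm (y), from 120 to 156 mm above the underside. 180 g
- dry_strainer_bar (a point): centre of the blue-knobbed strainer's crossbar
- wet_strainer_bar (a point): centre of the red-knobbed strainer's crossbar
- hook: dark steel hook stand, fixed. Origin: centre of its 100 mm round foot, on the sideboard. 16 mm post, 220 mm high; an 8 mm rod with its axis 200 mm up runs level along the stand's -x to 78 mm from the post axis, then turns up; its tip ends 94 mm out, top at 226 mm. A crossbar hangs across the level rod
- tray: stainless tea tray, 200 mm (x) by 260 mm (y), fixed. Origin: centre of its underside, on the sideboard; floor 5 mm above it, rim 18 mm high and 5 mm thick, small handles on the y ends
- gold_dish: bystander: white ceramic dish with a gold rim, 87 mm across, 25 mm high; origin centre of the underside
- tea_tin: bystander: blue tea tin, 58 mm across, 85 mm high; origin centre of the underside
Not all that is in view belongs to the job. Leave any green or turquoise look-alike of the cup3 alone. Leave any brown or turquoise look-alike of the cup5 alone.

How it is judged (in metres and radians):
On the way, in this order (a step that is already met when the one before it is completed fails the run):
1. all the steel beakers stand nested in one stack on the tea tray (angle between each of cup1, cup2, cup3, cup4, cup5's own z axis and vertical below 0.15 rad and linear speed of each of cup1, cup2, cup3, cup4, cup5 below 0.05 m/s and ((x of cup1 in the frame of tray between -0.08 and 0.08 m and y of cup1 in the frame of tray between -0.11 and 0.11 m and z of cup1 in the frame of tray between 0 and 0.01 m) or (z of cup1 in the frame of cup2 between 0.02 and 0.032 m and horizontal distance between cup1 and cup2 below 0.008 m) or (z of cup1 in the frame of cup3 between 0.02 and 0.032 m and horizontal distance between cup1 and cup3 below 0.008 m) or (z of cup1 in the frame of cup4 between 0.02 and 0.032 m and horizontal distance between cup1 and cup4 below 0.008 m) or (z of cup1 in the frame of cup5 between 0.02 and 0.032 m and horizontal distance between cup1 and cup5 below 0.008 m)) and horizontal distance between cup1 and cup2 below 0.03 m and horizontal distance between each of cup1, cup2 and cup3 below 0.03 m and horizontal distance between each of cup1, cup2, cup3 and cup4 below 0.03 m and horizontal distance between each of cup1, cup2, cup3, cup4 and cup5 below 0.03 m and ((x of cup2 in the frame of tray between -0.08 and 0.08 m and y of cup2 in the frame of tray between -0.11 and 0.11 m and z of cup2 in the frame of tray between 0 and 0.01 m) or (z of cup2 in the frame of cup1 between 0.02 and 0.032 m and horizontal distance between cup2 and cup1 below 0.008 m) or (z of cup2 in the frame of cup3 between 0.02 and 0.032 m and horizontal distance between cup2 and cup3 below 0.008 m) or (z of cup2 in the frame of cup4 between 0.02 and 0.032 m and horizontal distance between cup2 and cup4 below 0.008 m) or (z of cup2 in the frame of cup5 between 0.02 and 0.032 m and horizontal distance between cup2 and cup5 below 0.008 m)) and ((x of cup3 in the frame of tray between -0.08 and 0.08 m and y of cup3 in the frame of tray between -0.11 and 0.11 m and z of cup3 in the frame of tray between 0 and 0.01 m) or (z of cup3 in the frame of cup1 between 0.02 and 0.032 m and horizontal distance between cup3 and cup1 below 0.008 m) or (z of cup3 in the frame of cup2 between 0.02 and 0.032 m and horizontal distance between cup3 and cup2 below 0.008 m) or (z of cup3 in the frame of cup4 between 0.02 and 0.032 m and horizontal distance between cup3 and cup4 below 0.008 m) or (z of cup3 in the frame of cup5 between 0.02 and 0.032 m and horizontal distance between cup3 and cup5 below 0.008 m)) and ((x of cup4 in the frame of tray between -0.08 and 0.08 m and y of cup4 in the frame of tray between -0.11 and 0.11 m and z of cup4 in the frame of tray between 0 and 0.01 m) or (z of cup4 in the frame of cup1 between 0.02 and 0.032 m and horizontal distance between cup4 and cup1 below 0.008 m) or (z of cup4 in the frame of cup2 between 0.02 and 0.032 m and horizontal distance between cup4 and cup2 below 0.008 m) or (z of cup4 in the frame of cup3 between 0.02 and 0.032 m and horizontal distance between cup4 and cup3 below 0.008 m) or (z of cup4 in the frame of cup5 between 0.02 and 0.032 m and horizontal distance between cup4 and cup5 below 0.008 m)) and ((x of cup5 in the frame of tray between -0.08 and 0.08 m and y of cup5 in the frame of tray between -0.11 and 0.11 m and z of cup5 in the frame of tray between 0 and 0.01 m) or (z of cup5 in the frame of cup1 between 0.02 and 0.032 m and horizontal distance between cup5 and cup1 below 0.008 m) or (z of cup5 in the frame of cup2 between 0.02 and 0.032 m and horizontal distance between cup5 and cup2 below 0.008 m) or (z of cup5 in the frame of cup3 between 0.02 and 0.032 m and horizontal distance between cup5 and cup3 below 0.008 m) or (z of cup5 in the frame of cup4 between 0.02 and 0.032 m and horizontal distance between cup5 and cup4 below 0.008 m))), for 0.2 s.
2. the dry strainer (blue knob) is off the hook and nested on top of the stack (angle between dry_strainer's own z axis and vertical below 0.15 rad and linear speed of dry_strainer below 0.05 m/s and ((z of dry_strainer in the frame of cup1 between 0.02 and 0.032 m and horizontal distance between dry_strainer and cup1 below 0.008 m) or (z of dry_strainer in the frame of cup2 between 0.02 and 0.032 m and horizontal distance between dry_strainer and cup2 below 0.008 m) or (z of dry_strainer in the frame of cup3 between 0.02 and 0.032 m and horizontal distance between dry_strainer and cup3 below 0.008 m) or (z of dry_strainer in the frame of cup4 between 0.02 and 0.032 m and horizontal distance between dry_strainer and cup4 below 0.008 m) or (z of dry_strainer in the frame of cup5 between 0.02 and 0.032 m and horizontal distance between dry_strainer and cup5 below 0.008 m))), for 0.2 s.
3. the wet strainer (red knob) hangs by its crossbar on the hook (linear speed of wet_strainer below 0.05 m/s and angle between wet_strainer's own z axis and vertical below 0.3 rad and contact force between wet_strainer and hook above 0.3 N and x of wet_strainer_bar in the frame of hook between -0.092 and 0 m and y of wet_strainer_bar in the frame of hook between -0.02 and 0.02 m and z of wet_strainer_bar in the frame of hook between 0.198 and 0.216 m), for 0.2 s.
At the end, for the whole second after the job is handed in: Beakers upright and still, one stack on the tray 20 mm clear of its edge; each other beaker and, on top, the blue-knobbed strainer home in the one below (20 to 32 mm higher, centred within 8 mm); the red-knobbed strainer hangs still, its crossbar on the level rod between post and tip (all of step 1 and all of step 2 and all of step 3); the robot touches nothing.
It fails at once if the small white ceramic dish is moved more than 30 mm (distance of gold_dish from where it was at the start of the episode above 0.03 m).
It fails at once if the tea tin is moved more than 30 mm (distance of tea_tin from where it was at the start of the episode above 0.03 m).
Of cup1, cup2, cup3, cup4, cup5 only 3 to 5 are there at a start; the rules pass over those that are not, and their reading is None.
At some moment in a run one of wet_strainer may be knocked a few centimetres aside while the robot is not near it.
It also fails if it takes over 210 s, if anything falls off the work surface, if the arm or the gripper's body presses on something with over 40 N, if the wrist force passes 120 N, or if a joint passes its speed limit or range.

## Working session

There is one attempt and no reset: what is moved stays moved. The work goes in short steps, Python scripts to look and compute and a tool call to move; the robot and the scene stay as the last step left them, time stands still between calls to the robot, and variables do not carry over. Pictures are saved under pics/ and viewed, and the job is handed in when it is done.

Besides the shell and the picture viewer there is one more tool, called as name(argument=value, ...), one argument or row to a line, values as JSON. drive_tool: Moves the arm, as the interface text tells. Its arguments: {"type":"object","properties":{"deltas":{"type":"string"}},"required":["deltas"]}

```bash
ls; mkdir -p pics
cat > h.py <<'E'
import numpy as np, cv2
from cell import ctrl, imaging, models
def K(p): 
    f=p['color'].shape[0]/2/np.tan(np.radians(p['vfov'])/2); return f,p['cx'],p['cy']
def save(p,name,crop=None,scale=1):
    im=p['color'][:,:,::-1]
    if crop: a,b,c,d=crop; im=im[b:d,a:c]
    if scale!=1: im=cv2.resize(im,None,fx=scale,fy=scale,interpolation=cv2.INTER_CUBIC)
    cv2.imwrite('pics/'+name,im)
def cloud(p):
    f,cx,cy=K(p); z=p['range_z'].astype(float); v,u=np.mgrid[:z.shape[0],:z.shape[1]]
    P=np.stack([(u-cx)*z/f,(v-cy)*z/f,z],-1); E=np.array(p['extrinsics'])
    W=P@E[:3,:3].T+E[:3,3]; W[z<=0]=np.nan; return W
def proj(p,X):
    f,cx,cy=K(p); E=np.array(p['extrinsics']); c=(np.asarray(X,float)-E[:3,3])@E[:3,:3]
    return np.stack([cx+f*c[...,0]/c[...,2],cy+f*c[...,1]/c[...,2]],-1)
def onplane(p,uv,z):
    f,cx,cy=K(p); E=np.array(p['extrinsics']); d=E[:3,:3]@np.array([(uv[0]-cx)/f,(uv[1]-cy)/f,1]); o=E[:3,3]
    return o+d*(z-o[2])/d[2]
E
python3 - <<'E'
from h import *
s=ctrl.read_state(); print(s, ctrl.grip_point_offset)
for n in ['scene','top','wrist']:
    p=imaging.get_image(n); save(p,n+'0.png'); print(n,p['vfov'],p['cx'],p['cy'],np.round(p['extrinsics'],3).tolist())
    np.savez('/tmp/%s0.npz'%n,**{k:v for k,v in p.items()})
    for t in ['cup1','dry_strainer','wet_strainer','hook','tray','gold_dish','tea_tin','dry_strainer_bar','wet_strainer_bar']:
        print(t,[(np.round(d['point']).tolist(),round(d['score'],2)) for d in models.landmark_of(p,t)])
E
```

```text
pics
{'clock': 0.0, 'qpos': array([ 1.22419653,  0.62933487,  0.03845558,  1.51836446, -0.02698304,
        0.99630274, -0.02000634]), 'qd': array([-0.00053361,  0.00100066,  0.00021165,  0.0012094 ,  0.00120951,
        0.00119586,  0.0008157 ]), 'tau': array([-2.80735367e-04, -5.63402689e+01,  1.22622382e+00, -1.93440217e+01,
        1.09253463e-02,  1.03165975e-02,  8.45908623e-07]), 'eef_pos': array([ 179.97341008, -623.93865296,  230.39777402]), 'tool_rot': array([-3.13970218e+00,  4.66120969e-05,  2.80791788e-01]), 'force': array([ 0.25756701, -0.36205786, -0.54170497]), 'torque': array([-0.00088654,  0.05106206, -0.01844822]), 'width': 85.41174906595728} 18.700000000000003
scene 57.616519146985574 326.76512013620766 237.4811353209612 [[-0.091, 0.862, -0.498, 1026.357], [0.996, 0.073, -0.054, 13.485], [-0.01, -0.501, -0.865, 955.073], [0.0, 0.0, 0.0, 1.0]]
cup1 [([273.0, 312.0], 0.96), ([196.0, 333.0], 0.91), ([360.0, 228.0], 0.77), ([268.0, 183.0], 0.77), ([238.0, 217.0], 0.7), ([336.0, 271.0], 0.65), ([294.0, 220.0], 0.62), ([303.0, 191.0], 0.59), ([340.0, 194.0], 0.58)]
dry_
[... 770 characters left out ...]
54.0], 0.57)]
dry_strainer [([445.0, 226.0], 0.92), ([420.0, 289.0], 0.57)]
wet_strainer [([296.0, 180.0], 0.78), ([302.0, 224.0], 0.45)]
hook [([434.0, 206.0], 0.97), ([178.0, 197.0], 0.48)]
tray [([178.0, 197.0], 0.88)]
gold_dish [([445.0, 224.0], 0.65), ([213.0, 290.0], 0.62)]
tea_tin [([367.0, 232.0], 0.64)]
dry_strainer_bar [([464.0, 213.0], 0.74)]
wet_strainer_bar [([297.0, 163.0], 0.75)]
wrist 61.91436688160275 319.1822656177401 242.45345990575925 [[0.278, -0.926, -0.256, 244.552], [-0.96, -0.268, -0.074, -606.103], [0.0, 0.266, -0.964, 374.28], [0.0, 0.0, 0.0, 1.0]]
cup1 []
dry_strainer []
wet_strainer []
hook []
tray []
gold_dish []
tea_tin []
dry_strainer_bar []
wet_strainer_bar []
```

View pics/scene0.png

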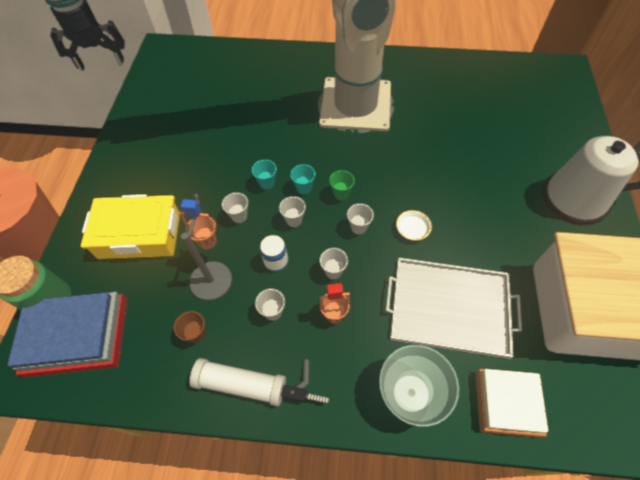

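View pics/top0.png

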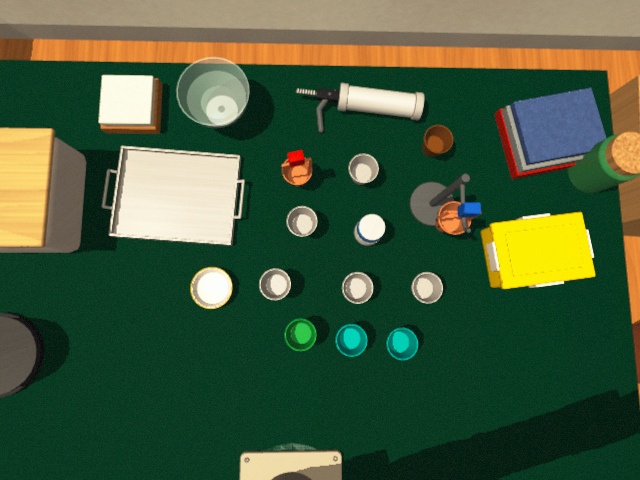

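View pics/wrist0.png

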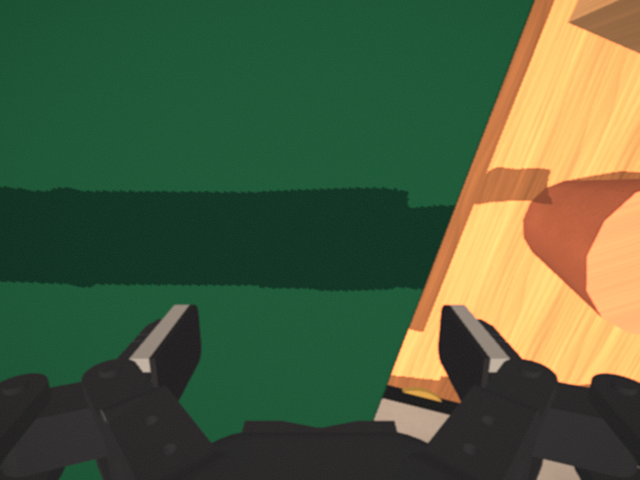

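```bash
cat > m1.py <<'E'
from h import *
from scipy.optimize import least_squares
def L(n): 
    d=np.load('/tmp/%s0.npz'%n,allow_pickle=True); return {k:(d[k] if d[k].ndim else d[k].item()) for k in d}
T=L('top'); S=L('scene')
WT=cloud(T); WS=cloud(S)
def fit(W,c,zl,zh,r=45):
    m=(np.hypot(W[...,0]-c[0],W[...,1]-c[1])<r)&(W[...,2]>zl)&(W[...,2]<zh)
    P=W[m][:,:2]
    if len(P)<8: return None
    s=least_squares(lambda q:np.hypot(P[:,0]-q[0],P[:,1]-q[1])-q[2],[*c,31],loss='soft_l1',f_scale=1.5)
    return np.round(s.x,1).tolist(),len(P),round(float(np.percentile(W[m][:,2],98)),1)
for n,uv in dict(a=(363,170),b=(302,222),c=(275,284),d=(358,288),e=(427,288),green=(300,335),tq=(351,340),tq2=(402,344),brown=(437,141),wet=(297,172)).items():
    c=onplane(T,uv,60)[:2]
    print(n,np.round(c),'top',fit(WT,c,57,70),'scene',fit(WS,c,57,70))
for n,uv in dict(dish=(213,288),tin=(371,228)).items(): print(n,onplane(T,uv,25 if n=='dish' else 85).round())
# tray
for nm,W in(('top',WT),('scene',WS)):
    m=(W[...,2]>3)&(W[...,2]<26)&(W[...,0]>380)&(W[...,0]<720)&(W[...,1]>60)&(W[...,1]<420)
    P=W[m].astype(np.float32); 
    print(nm,len(P),P.min(0),P.max(0),cv2.minAreaRect(P[:,:2][(P[:,2]>12)]))
# hook
for nm,W in(('top',WT),('scene',WS)):
    c=onplane(T,(434,204),0)[:2]; print(c)
    for lo,hi in((5,30),(60,120),(120,190),(190,202),(202,212),(212,222),(222,235),(235,255)):
        m=(np.hypot(W[...,0]-c[0],W[...,1]-c[1])<150)&(W[...,2]>lo)&(W[...,2]<hi)
        P=W[m]; print(nm,lo,hi,len(P), P[:,:2].mean(0).round(1) if len(P) else '',P[:,:2].min(0).round() if len(P) else '',P[:,:2].max(0).round() if len(P) else '')
E
python3 m1.py
python3 - <<'E'
from h import *
T=__import__('cv2').imread('pics/top0.png')
cv2.imwrite('pics/topc.png',cv2.resize(T[130:260,250:510],None,fx=3,fy=3,interpolation=2))
S=cv2.imread('pics/scene0.png'); cv2.imwrite('pics/scc.png',cv2.resize(S[170:340,160:390],None,fx=3,fy=3,interpolation=2))
E
```

```text
a [ 680. -150.] top ([682.5, -150.8, 29.8], 158, 66.3) scene ([686.4, -151.6, 29.9], 168, 67.8)
b [568. -21.] top ([568.5, -21.2, 29.8], 165, 67.1) scene ([572.1, -22.2, 29.9], 152, 67.2)
c [440.  33.] top ([439.0, 32.6, 29.7], 178, 66.4) scene ([442.6, 31.8, 29.9], 144, 66.9)
d [ 431. -136.] top ([431.6, -134.6, 29.7], 174, 67.1) scene ([435.4, -135.7, 29.9], 147, 67.2)
e [ 431. -279.] top ([431.5, -277.6, 29.8], 176, 66.7) scene ([435.2, -279.0, 29.8], 150, 67.1)
green [338. -18.] top ([339.0, -19.2, 29.7], 189, 67.1) scene ([342.3, -20.3, 29.8], 139, 67.1)
tq [ 327. -121.] top ([327.6, -120.9, 29.7], 183, 67.7) scene ([331.1, -122.1, 29.9], 141, 67.6)
tq2 [ 319. -224.] top ([320.0, -223.1, 29.8], 180, 66.6) scene ([323.1, -224.5, 29.7], 135, 67.5)
brown [ 746. -312.] top ([748.5, -313.5, 29.9], 176, 66.6) scene ([752.6, -314.0, 29.8], 188, 67.1)
wet [675. -10.] top ([677.0, -10.4, 29.8], 68, 67.8) scene ([681.3, -11.3, 29.8], 82, 69.1)
dish [433. 165.  25.]
tin [ 552. -161.   85.]
top 11016 [380.45557    60.29933     3.0003228] [719.99506  419.32816   25.987843] ((563.182983398437
[... 588 characters left out ...]

top 212 222 115 [ 591.2 -307.3] [ 523. -321.] [ 627. -295.]
top 222 235 69 [ 550.6 -304.1] [ 522. -321.] [ 624. -295.]
top 235 255 227 [ 559.5 -308. ] [ 550. -326.] [ 571. -294.]
[ 620.45163075 -317.62861724]
scene 5 30 1666 [ 640.1 -318.2] [ 473. -458.] [ 770. -172.]
scene 60 120 898 [ 589.6 -344.7] [ 510. -460.] [ 769. -173.]
scene 120 190 610 [ 577.1 -310.6] [ 533. -342.] [ 631. -279.]
scene 190 202 61 [ 597.4 -307.3] [ 561. -339.] [ 630. -280.]
scene 202 212 133 [ 585.9 -307.9] [ 531. -340.] [ 632. -281.]
scene 212 222 118 [ 591.6 -308.4] [ 529. -337.] [ 631. -295.]
scene 222 235 82 [ 566.6 -307.8] [ 526. -325.] [ 628. -295.]
scene 235 255 173 [ 566.1 -308.7] [ 553. -325.] [ 575. -294.]
```

View pics/topc.png

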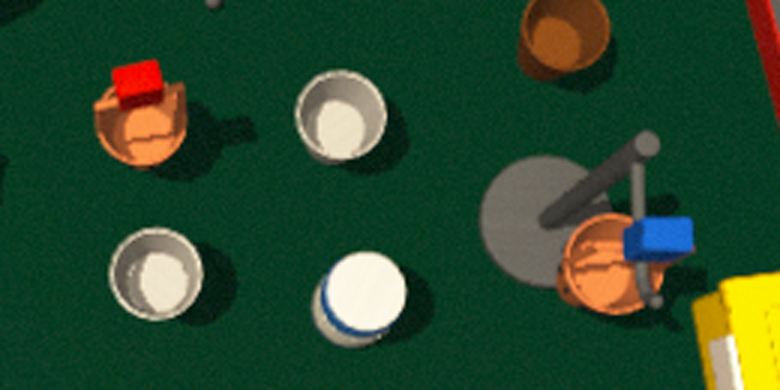

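View pics/scc.png

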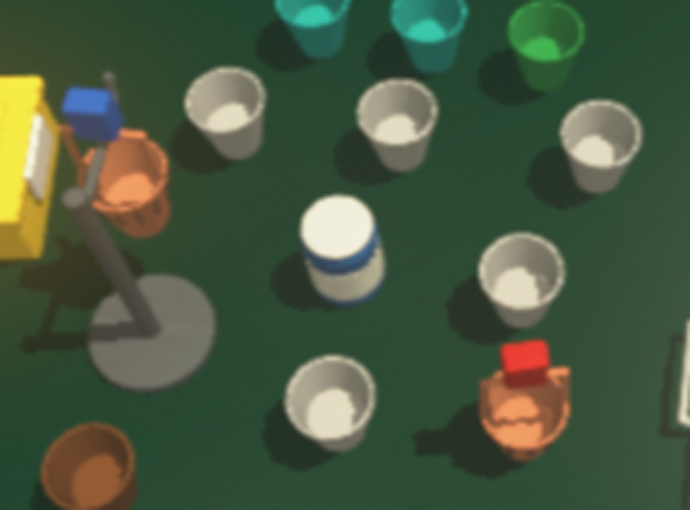

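```bash
cat > m2.py <<'E'
from m1 import *
print('-----')
for nm,I,q in(('top',T,[(122,147),(243,152),(236,244),(110,236)]),('scene',S,[(398,259),(512,267),(511,354),(389,340)])):
    C=np.array([onplane(I,u,18)[:2] for u in q]); print(nm,C.round().tolist(),C.mean(0).round(1),[np.linalg.norm(C[i]-C[i-1]).round() for i in range(4)])
print('post top',onplane(T,(465.7,178.3),220).round(1),onplane(S,(160+75/3,170+197/3),220).round(1))
print('foot',onplane(T,(250+545/3,130+220/3),5).round(1),onplane(S,(160+152/3,170+332/3),5).round(1))
# colour-coded: knobs
for nm,I,W in(('top',T,WT),('scene',S,WS)):
    h=cv2.cvtColor(I['color'],cv2.COLOR_RGB2HSV)
    near=np.isfinite(W[...,2])
    red=((h[...,0]<4)|(h[...,0]>176))&(h[...,1]>200)&(W[...,2]>115)&(W[...,2]<170)
    blue=(h[...,0]>105)&(h[...,0]<125)&(h[...,1]>180)&(W[...,2]>200)&(W[...,2]<260)
    for c,m,zt in(('red',red,156),('blue',blue,246)):
        P=W[m]; top=P[P[:,2]>np.percentile(P[:,2],90)-4]
        print(nm,c,len(P),len(top),'top z',np.median(top[:,2]).round(1),cv2.minAreaRect(top[:,:2].astype(np.float32)))
    # rod pts
    m=(W[...,2]>195)&(W[...,2]<212)&(abs(W[...,1]+311)<40)&(W[...,0]>510)&(W[...,0]<650)&~(blue)
    P=W[m]; print(P[np.argsort(P[:,0])][::6].round().tolist())
E
python3 m2.py | sed -n '/-----/,$p'
```

```text
-----
top [[741.0, 374.0], [732.0, 110.0], [527.0, 121.0], [543.0, 388.0]] [635.6 248.1] [np.float64(198.0), np.float64(264.0), np.float64(205.0), np.float64(267.0)]
scene [[532.0, 131.0], [531.0, 401.0], [741.0, 374.0], [733.0, 114.0]] [634.  255.1] [np.float64(201.0), np.float64(270.0), np.float64(212.0), np.float64(260.0)]
post top [ 618.7 -310.4  220. ] [ 622.8 -309.3  220. ]
foot [ 620.9 -310.9    5. ] [ 621.7 -311.     5. ]
top red 197 143 top z 155.3 ((677.1978149414062, -10.000895500183105), (19.329120635986328, 28.650959014892578), 8.8213472366333)
top blue 275 181 top z 245.5 ((559.836181640625, -309.5086364746094), (27.808866500854492, 19.026517868041992), 89.81430053710938)
[[527.0, -308.0, 206.0], [534.0, -309.0, 210.0], [536.0, -308.0, 208.0], [538.0, -307.0, 205.0], [540.0, -306.0, 203.0], [543.0, -309.0, 206.0], [545.0, -310.0, 204.0], [547.0, -310.0, 202.0], [551.0, -308.0, 204.0], [557.0, -337.0, 208.0], [559.0, -281.0, 199.0], [559.0, -297.0, 206.0], [560.0, -294.0, 211.0], [561.0, -286.0, 208.0], [562.0, -282.0, 210.0], [563.0, -286.0, 208.0], [579.0, -307.0, 205.
[... 548 characters left out ...]
[P[:,2]>np.percentile(P[:,2],90)-4]
                         ~~~~~~~~~~~~~^^^^^^^^^^^
    return _quantile_unchecked(
        a, q, axis, out, overwrite_input, method, keepdims, weights)
    return _ureduce(a,
                    func=_quantile_ureduce_func,
    ...<5 lines>...
                    overwrite_input=overwrite_input,
                    method=method)
    r = func(a, **kwargs)
    result = _quantile(arr,
                       quantiles=q,
    ...<2 lines>...
                       out=out,
                       weights=wgt)
    slices_having_nans = np.isnan(arr[-1, ...])
                                  ~~~^^^^^^^^^
IndexError: index -1 is out of bounds for axis 0 with size 0
```

```bash
cat >> h.py <<'E'
from scipy.spatial.transform import Rotation as Ro
def plan(x,y,z,yaw=0.0):
    s=ctrl.read_state(); R=Ro.from_euler('xyz',s['tool_rot']); d=R.inv().apply(np.array([x,y,z])-s['eef_pos'])
    t=-np.degrees((yaw-s['tool_rot'][2]+np.pi)%(2*np.pi)-np.pi)
    print('delta m',(d/1000).round(4).tolist(),'turn',round(t,1),'| pos',s['eef_pos'].round(1),'rot',s['tool_rot'].round(3),'w',round(s['width'],1),'F',s['force'].round(1),'t',round(s['clock'],1))
E
python3 -c "
from h import *
plan(433,-278,231,0)"
```

```text
delta m [0.339, -0.2629, 0.0003] turn 16.1 | pos [ 180.2 -624.5  231.3] rot [-3.142 -0.     0.281] w 85.5 F [-0.6 -0.4  1.1] t 1.5
```

drive_tool(
  deltas="0.04 -0.03 0 2 0.0854; 0.08 -0.062 0 4 0.0854; 0.12 -0.093 0 6 0.0854; 0.16 -0.124 0 8 0.0854; 0.2 -0.155 0 10 0.0854; 0.24 -0.186 0 12 0.0854; 0.28 -0.217 0 14 0.0854; 0.32 -0.248 0 16.1 0.0854; 0.339 -0.263 0 16.1 0.0854; 0.339 -0.263 0 16.1 0.0854",
)

```text
clock: 2.75
eef_pos: [434.4, -276.0, 231.4]
tool_rot: [-3.141, -0.001, 0.004]
force: [-0.6, -1.1, -0.3]
width: 85.3
```

```bash
cat > look.py <<'E'
import sys
from h import *
from scipy.optimize import least_squares
# rim circle from wrist image: depth pts within z band near guess
def rim(p,c,ztop=64,r=45):
    W=cloud(p); m=(np.hypot(W[...,0]-c[0],W[...,1]-c[1])<r)&(abs(W[...,2]-ztop+1)<6)
    P=W[m]
    if len(P)<20: return None
    s=least_squares(lambda q:np.hypot(P[:,0]-q[0],P[:,1]-q[1])-q[2],[*c,31],loss='soft_l1',f_scale=1.0)
    return s.x.round(1).tolist(),len(P),np.percentile(P[:,2],[50,90,98]).round(1).tolist()
if __name__=='__main__':
    n=sys.argv[1]; c=list(map(float,sys.argv[2:4])); zt=float(sys.argv[4]) if len(sys.argv)>4 else 64
    p=imaging.get_image('wrist'); save(p,n+'.png'); print(rim(p,c,zt)); s=ctrl.read_state(); print(s['eef_pos'].round(1),s['tool_rot'].round(3))
    print([(np.round(d['point']).tolist(),round(d['score'],2),onplane(p,d['point'],0).round().tolist()) for d in models.landmark_of(p,'cup1')])
E
python3 look.py w1 433 -278
```

```text
([434.7, -278.3, 29.6], 1239, [63.5, 64.9, 65.5])
[ 433.2 -277.7  231.4] [ 3.141e+00 -0.000e+00  2.000e-03]
[([322.0, 206.0], 0.97, [434.0, -279.0, 0.0]), ([65.0, 297.0], 0.93, [340.0, -20.0, 0.0]), ([165.0, 310.0], 0.85, [326.0, -120.0, 0.0]), ([267.0, 314.0], 0.83, [323.0, -224.0, 0.0]), ([21.0, 46.0], 0.67, [571.0, -20.0, 0.0]), ([171.0, 205.0], 0.65, [435.0, -136.0, 0.0])]
```

View pics/w1.png

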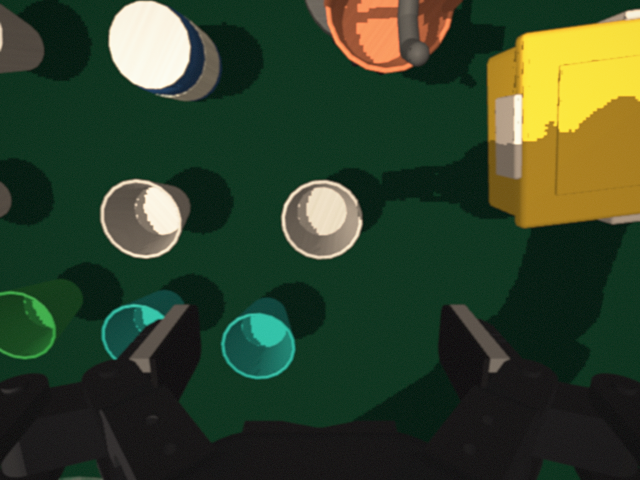

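```bash
python3 -c "
from h import *
plan(434.2,-278.3,50,0)"
```

```text
delta m [0.0017, -0.0006, 0.1814] turn -0.0 | pos [ 432.5 -278.8  231.4] rot [ 3.141e+00  0.000e+00 -1.000e-03] w 85.4 F [-0.  -0.9 -0.5] t 2.9
```

drive_tool(
  deltas="0 0 0.02 -10 0.0854; 0.001 0 0.04 -20 0.0854; 0.001 0 0.07 -30 0.0854; 0.0015 0 0.1 -40 0.0854; 0.0015 0 0.12 -45 0.0854; 0.0015 0 0.14 -45 0.0854; 0.0015 0 0.16 -45 0.0854; 0.0015 0 0.17 -45 0.0854; 0.0015 0 0.181 -45 0.0854; 0.0015 0 0.181 -45 0.0854",
)

```text
clock: 4.1
eef_pos: [434.0, -278.2, 49.9]
tool_rot: [-3.141, 0.0, 0.785]
force: [0.3, 0.1, 0.1]
width: 85.4
```

drive_tool(
  deltas="0 0 0 0 0.055; 0 0 0 0 0.055; 0 0 0 0 0.055; 0 0 0 0 0.055; 0 0 0 0 0.055; 0 0 0 0 0.055",
)

```text
clock: 4.85
eef_pos: [434.8, -278.1, 52.0]
tool_rot: [3.14, -0.0, 0.785]
force: [-1.8, 1.4, 11.2]
width: 60.3
```

drive_tool(
  deltas="0 0 0 0 0.03; 0 0 0 0 0.03; 0 0 0 0 0.03; 0 0 0 0 0.03; 0 0 -0.01 0 0.03; 0 0 -0.03 0 0.03; 0 0 -0.05 0 0.03; 0 0 -0.05 0 0.03",
)

```text
clock: 5.85
eef_pos: [435.6, -278.6, 101.9]
tool_rot: [3.138, -0.001, 0.785]
force: [-0.9, -0.7, -2.5]
width: 59.7
```

```bash
python3 look.py w2 434 -278 114; python3 -c "
from h import *
p=imaging.get_image('scene'); save(p,'s2.png',(160,130,360,290),4)
W=cloud(p); m=(np.hypot(W[...,0]-435,W[...,1]+278)<40)&(W[...,2]<125); print(np.nanpercentile(W[m][:,2],[0,2,50,98]))"
```

```text
([436.0, -278.2, 29.8], 6923, [113.3, 114.9, 118.0])
[ 434.9 -278.2  100.9] [ 3.14  -0.     0.785]
[([8.0, 184.0], 0.8, [327.0, -119.0, 0.0]), ([137.0, 303.0], 0.8, [321.0, -224.0, 0.0]), ([322.0, 265.0], 0.71, [426.0, -291.0, 0.0])]
[ -4.37575552  -2.34854835  70.71776065 116.88543118]
```

View pics/w2.png

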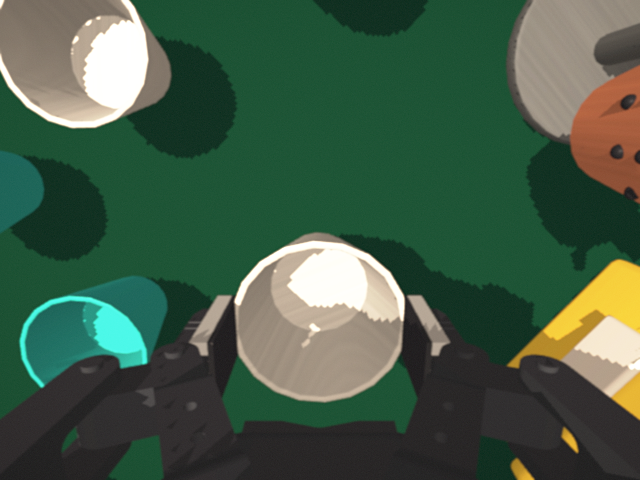

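View pics/s2.png

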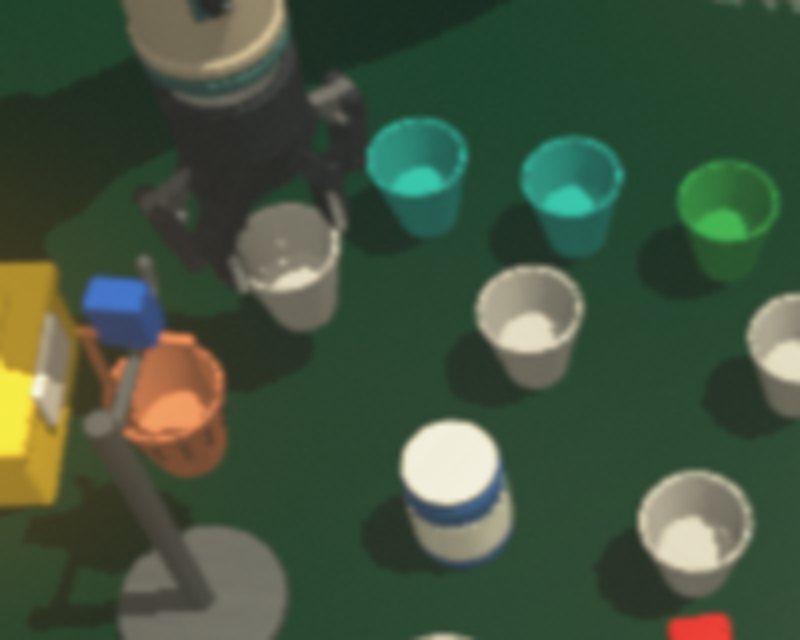

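```bash
python3 -c "
from h import *
plan(615,240,185,0.785);plan(615,240,185,0.)"
```

```text
delta m [0.4939, -0.2383, -0.085] turn 0.0 | pos [ 434.1 -277.7   99.9] rot [-3.141  0.     0.785] w 60.0 F [ 0.2  0.7 -1.4] t 6.0
delta m [0.4939, -0.2383, -0.085] turn 45.0 | pos [ 434.1 -277.7   99.9] rot [-3.141  0.     0.785] w 60.0 F [ 0.2  0.7 -1.4] t 6.0
```

drive_tool(
  deltas="0 0 -0.03 0 0.03; 0.02 -0.01 -0.06 0 0.03; 0.06 -0.03 -0.085 4 0.03; 0.11 -0.053 -0.085 9 0.03; 0.165 -0.08 -0.085 14 0.03; 0.22 -0.106 -0.085 19 0.03; 0.275 -0.132 -0.085 24 0.03; 0.33 -0.159 -0.085 29 0.03; 0.385 -0.186 -0.085 34 0.03; 0.44 -0.212 -0.085 39 0.03; 0.475 -0.23 -0.085 43 0.03; 0.494 -0.238 -0.085 45 0.03",
)

```text
clock: 7.5
eef_pos: [614.7, 243.3, 183.4]
tool_rot: [-3.141, 0.002, 0.002]
force: [-0.3, -1.0, -1.3]
width: 59.9
```

```bash
python3 -c "
from h import *
plan(615,240,58,0)
p=imaging.get_image('wrist'); save(p,'w3.png')
p=imaging.get_image('scene'); save(p,'s3.png',(250,150,530,370),2.8)"
```

```text
delta m [0.0006, 0.0033, 0.1254] turn 0.1 | pos [614.7 243.3 183.4] rot [-3.141e+00  2.000e-03  2.000e-03] w 59.9 F [-0.3 -1.  -1.3] t 7.5
```

View pics/w3.png

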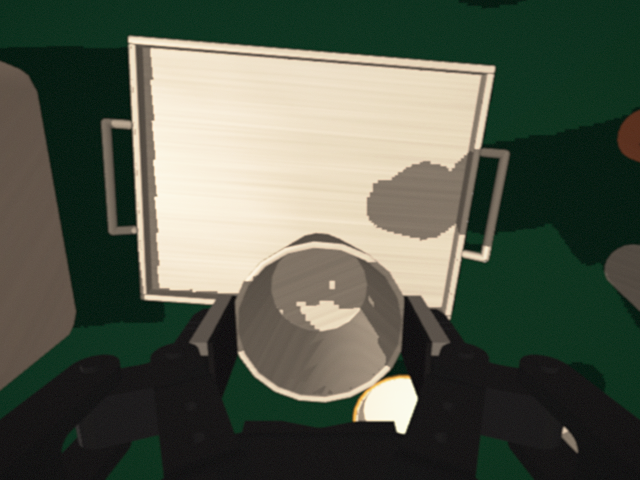

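View pics/s3.png

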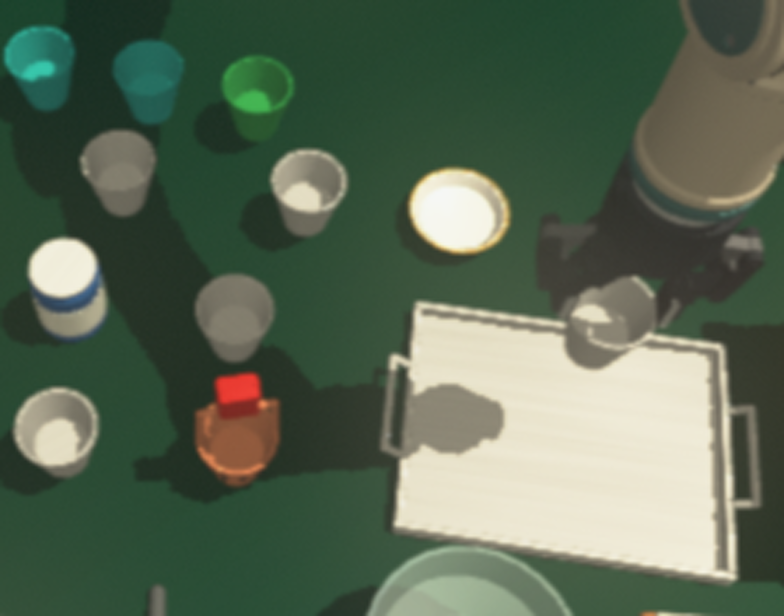

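drive_tool(
  deltas="0 0.003 0.04 0 0.03; 0 0.003 0.08 0 0.03; 0 0.003 0.105 0 0.03; 0 0.003 0.12 0 0.03; 0 0.003 0.125 0 0.03; 0 0.003 0.125 0 0.03",
)

```text
clock: 8.35
eef_pos: [616.0, 236.4, 60.8]
tool_rot: [-3.141, -0.001, -0.0]
force: [0.0, 1.5, -1.8]
width: 59.6
```

```bash
python3 -c "
from h import *
plan(615,240,56,0)"
```

```text
delta m [-0.001, -0.0036, 0.0048] turn -0.0 | pos [616.  236.4  60.8] rot [-3.141e+00 -1.000e-03 -0.000e+00] w 59.6 F [ 0.   1.5 -1.8] t 8.3
```

drive_tool(
  deltas="0 0 0.002 0 0.03; 0 0 0.003 0 0.03; 0 0 0.003 0 0.03",
)

```text
clock: 8.72
eef_pos: [615.8, 236.8, 57.7]
tool_rot: [-3.141, -0.0, -0.0]
force: [0.3, 0.2, -2.3]
width: 59.8
```

drive_tool(
  deltas="0 0 0.001 0 0.03; 0 0 0.002 0 0.03; 0 0 0.003 0 0.03; 0 0 0.003 0 0.03",
)

```text
clock: 9.22
eef_pos: [616.6, 236.9, 57.2]
tool_rot: [-3.141, -0.002, -0.0]
force: [-3.6, -2.3, 15.3]
width: 59.9
```

drive_tool(
  deltas="0 0 -0.001 0 0.0854; 0 0 -0.002 0 0.0854; 0 0 -0.002 0 0.0854; 0 0 -0.002 0 0.0854; 0 0 -0.03 0 0.0854; 0 0 -0.07 0 0.0854; 0 0 -0.12 0 0.0854; 0 0 -0.16 0 0.0854; 0 0 -0.18 0 0.0854; 0 0 -0.18 0 0.0854; 0 0 -0.18 0 0.0854",
)

```text
clock: 10.6
eef_pos: [614.8, 236.4, 232.9]
tool_rot: [3.141, 0.002, -0.0]
force: [0.9, -0.1, -0.1]
width: 85.3
```

```bash
python3 look.py w4 616 237 69;  python3 -c "
from h import *
plan(434,-135.5,235,0)"
```

```text
([617.0, 236.8, 29.6], 1268, [68.5, 69.9, 70.5])
[614.7 236.4 232.6] [ 3.141e+00  3.000e-03 -0.000e+00]
[([321.0, 203.0], 0.91, [616.0, 234.0, 0.0]), ([578.0, 246.0], 0.58, [574.0, -17.0, 0.0]), ([511.0, 368.0], 0.39, [438.0, 31.0, 0.0])]
delta m [-0.1807, 0.3719, -0.0015] turn -0.0 | pos [614.8 236.4 232.6] rot [ 3.14e+00  3.00e-03 -0.00e+00] w 85.4 F [ 0.8 -0.6 -0.1] t 10.7
```

View pics/w4.png

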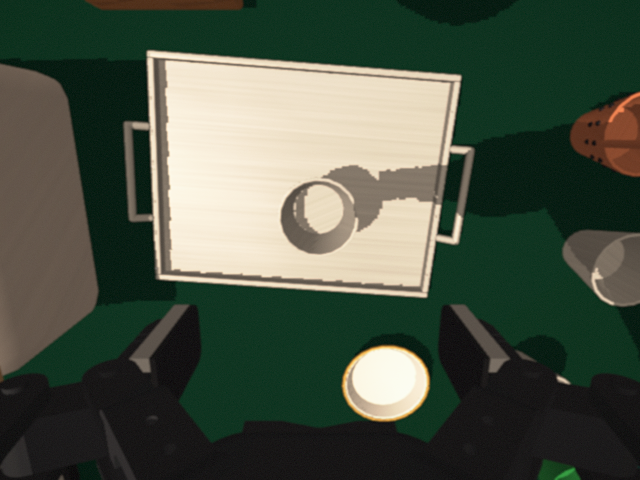

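drive_tool(
  deltas="-0.015 0.03 0 0 0.0854; -0.039 0.08 0 0 0.0854; -0.063 0.13 0 0 0.0854; -0.087 0.18 0 0 0.0854; -0.112 0.23 0 0 0.0854; -0.136 0.28 0 0 0.0854; -0.16 0.33 0 0 0.0854; -0.175 0.36 0 0 0.0854; -0.18 0.372 0 0 0.0854; -0.18 0.372 0 0 0.0854; -0.18 0.372 0 0 0.0854",
)

```text
clock: 12.08
eef_pos: [436.4, -133.7, 234.1]
tool_rot: [-3.141, -0.0, 0.002]
force: [-0.2, 0.2, 1.1]
width: 85.4
```

```bash
python3 look.py w5 434 -135;  python3 -c "
from h import *
plan(434.3,-135.2,51,0)"
```

```text
([434.7, -135.0, 29.6], 1213, [63.5, 64.8, 65.5])
[ 436.4 -133.7  234.1] [-3.141e+00 -0.000e+00  3.000e-03]
[([144.0, 204.0], 0.95, [437.0, 33.0, 0.0]), ([208.0, 294.0], 0.9, [344.0, -22.0, 0.0]), ([189.0, 49.0], 0.86, [572.0, -21.0, 0.0]), ([305.0, 310.0], 0.83, [328.0, -120.0, 0.0]), ([319.0, 210.0], 0.8, [432.0, -134.0, 0.0]), ([406.0, 314.0], 0.71, [323.0, -224.0, 0.0])]
delta m [-0.002, 0.0015, 0.1831] turn 0.1 | pos [ 436.3 -133.8  234.1] rot [-3.141e+00 -0.000e+00  3.000e-03] w 85.3 F [-0.4 -0.6 -0.6] t 12.2
```

Steel beaker d lies where expected; descend and grip.

drive_tool(
  deltas="-0.002 0.0015 0.04 0 0.0854; -0.002 0.0015 0.09 0 0.0854; -0.002 0.0015 0.13 0 0.0854; -0.002 0.0015 0.16 0 0.0854; -0.002 0.0015 0.175 0 0.0854; -0.002 0.0015 0.183 0 0.0854; -0.002 0.0015 0.183 0 0.0854; -0.002 0.0015 0.183 0 0.03; -0.002 0.0015 0.183 0 0.03; -0.002 0.0015 0.183 0 0.03; -0.002 0.0015 0.183 0 0.03; -0.002 0.0015 0.183 0 0.03",
)

```text
clock: 13.68
eef_pos: [434.7, -136.6, 53.1]
tool_rot: [3.141, -0.003, 0.0]
force: [-0.9, 2.0, 14.3]
width: 59.8
```

drive_tool(
  deltas="0 0 0 0 0.03; 0 0 0 0 0.03; 0 0 -0.02 0 0.03; 0 0 -0.06 0 0.03; 0 0 -0.11 0 0.03; 0 0 -0.15 0 0.03; 0 0 -0.165 0 0.03; 0 0 -0.165 0 0.03; 0 0 -0.165 0 0.03",
)

```text
clock: 14.8
eef_pos: [432.9, -136.6, 215.8]
tool_rot: [-3.141, 0.001, -0.0]
force: [-0.4, 0.8, -1.9]
width: 59.9
```

```bash
python3 look.py w6 434 -135 230;  python3 -c "
from h import *
plan(616.5,236.8,217,0)"
```

```text
([433.6, -137.2, 30.1], 5950, [226.8, 231.2, 234.3])
[ 432.7 -136.5  215.5] [-3.141e+00  2.000e-03 -0.000e+00]
[([198.0, 301.0], 0.92, [342.0, -19.0, 0.0]), ([175.0, 42.0], 0.83, [570.0, -19.0, 0.0]), ([317.0, 268.0], 0.78, [375.0, -135.0, 0.0]), ([133.0, 201.0], 0.58, [440.0, 32.0, 0.0])]
delta m [0.1836, -0.3734, -0.0018] turn -0.0 | pos [ 432.8 -136.6  215.4] rot [-3.141e+00  2.000e-03 -0.000e+00] w 59.9 F [ 0.3  0.2 -2.2] t 14.9
```

View pics/w6.png

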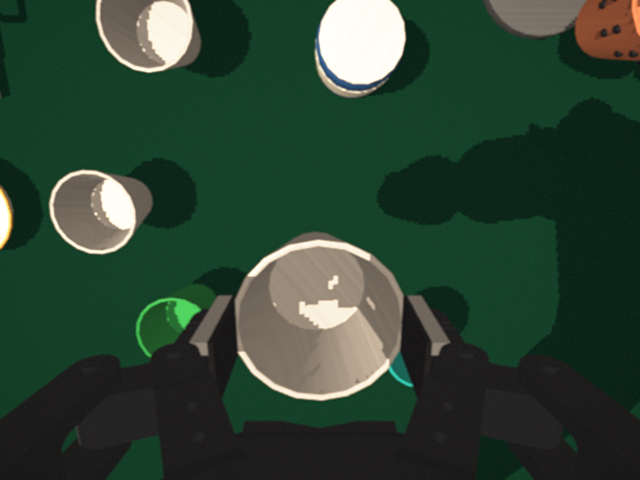

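drive_tool(
  deltas="0.015 -0.03 0 0 0.03; 0.039 -0.08 0 0 0.03; 0.063 -0.13 0 0 0.03; 0.087 -0.18 0 0 0.03; 0.112 -0.23 0 0 0.03; 0.136 -0.28 0 0 0.03; 0.16 -0.33 0 0 0.03; 0.175 -0.36 0 0 0.03; 0.1835 -0.373 0 0 0.03; 0.1835 -0.373 0 0 0.03; 0.1835 -0.373 0.03 0 0.03; 0.1835 -0.373 0.05 0 0.03",
)

```text
clock: 16.4
eef_pos: [615.9, 234.1, 164.5]
tool_rot: [3.14, 0.003, -0.002]
force: [0.0, 0.4, -1.2]
width: 59.7
```

```bash
python3 -c "
from h import *
p=imaging.get_image('scene');save(p,'s7.png',(330,150,530,310),4)
plan(616.5,236.8,84,0)"
```

```text
delta m [0.0026, -0.0035, 0.0778] turn -0.1 | pos [614.4 233.6 161.9] rot [ 3.138e+00  7.000e-03 -2.000e-03] w 59.5 F [-1.3 -0.1 -3.5] t 16.4
```

View pics/s7.png

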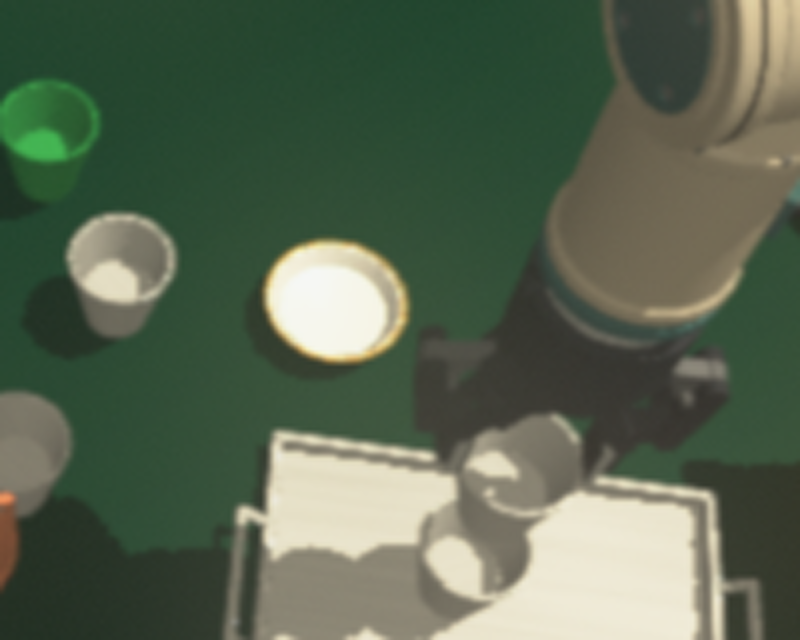

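drive_tool(
  deltas="0.0025 -0.0035 0.03 0 0.03; 0.0025 -0.0035 0.055 0 0.03; 0.0025 -0.0035 0.068 0 0.03; 0.0025 -0.0035 0.074 0 0.03; 0.0025 -0.0035 0.074 0 0.03; 0.0025 -0.0035 0.074 0 0.03",
)

```text
clock: 17.2
eef_pos: [620.1, 239.5, 93.2]
tool_rot: [-3.141, -0.001, -0.0]
force: [-0.5, -1.4, -1.7]
width: 59.5
```

drive_tool(
  deltas="0 0 0.002 0 0.03; 0 0 0.004 0 0.03; 0 0 0.004 0 0.03",
)

```text
clock: 17.58
eef_pos: [619.6, 239.6, 88.3]
tool_rot: [3.141, 0.0, -0.0]
force: [0.3, -0.3, -1.5]
width: 59.5
```

drive_tool(
  deltas="-0.003 0.003 0 0 0.03; -0.003 0.003 0.002 0 0.03; -0.003 0.003 0.004 0 0.03; -0.003 0.003 0.006 0 0.03; -0.003 0.003 0.006 0 0.03",
)

```text
clock: 18.2
eef_pos: [618.0, 236.8, 84.4]
tool_rot: [-3.141, -0.003, -0.0]
force: [-1.1, -1.4, 9.4]
width: 59.6
```

Contact at z 84.4 as expected; release and rise.

drive_tool(
  deltas="0 0 -0.001 0 0.0854; 0 0 -0.002 0 0.0854; 0 0 -0.002 0 0.0854; 0 0 -0.002 0 0.0854; 0 0 -0.03 0 0.0854; 0 0 -0.07 0 0.0854; 0 0 -0.12 0 0.0854; 0 0 -0.15 0 0.0854; 0 0 -0.15 0 0.0854; 0 0 -0.15 0 0.0854",
)

```text
clock: 19.45
eef_pos: [615.9, 236.5, 231.4]
tool_rot: [3.141, 0.002, -0.0]
force: [0.4, 0.5, -1.1]
width: 85.4
```

```bash
python3 look.py w8 617 237 95;  python3 -c "
from h import *
plan(441.5,32,235,0)"
```

```text
([618.4, 238.5, 29.6], 1523, [94.5, 95.9, 96.4])
[615.7 236.4 230.9] [ 3.141e+00  3.000e-03 -0.000e+00]
[([317.0, 209.0], 0.58, [612.0, 238.0, 0.0])]
delta m [-0.1742, 0.2044, -0.0036] turn -0.0 | pos [615.7 236.4 230.7] rot [ 3.141e+00  3.000e-03 -0.000e+00] w 85.5 F [ 0.2 -0.8  0.2] t 19.6
```

drive_tool(
  deltas="-0.026 0.03 0 0 0.0854; -0.06 0.07 0 0 0.0854; -0.094 0.11 0 0 0.0854; -0.128 0.15 0 0 0.0854; -0.154 0.18 0 0 0.0854; -0.17 0.2 0 0 0.0854; -0.174 0.2045 0 0 0.0854; -0.174 0.2045 0 0 0.0854; -0.174 0.2045 0 0 0.0854; -0.174 0.2045 0 0 0.0854",
)

```text
clock: 20.8
eef_pos: [443.1, 33.0, 232.1]
tool_rot: [-3.141, -0.0, 0.001]
force: [0.4, 0.3, 0.0]
width: 85.1
```

```bash
python3 look.py w9 441 32;  python3 -c "
from h import *
plan(441.7,32,51,0)"
```

```text
([442.0, 32.8, 29.6], 1230, [63.6, 64.8, 65.5])
[443.   32.8 232.2] [-3.142e+00 -0.000e+00  1.000e-03]
[([319.0, 209.0], 0.97, [439.0, 33.0, 0.0]), ([383.0, 58.0], 0.78, [572.0, -22.0, 0.0]), ([567.0, 319.0], 0.76, [325.0, -222.0, 0.0]), ([373.0, 304.0], 0.73, [342.0, -22.0, 0.0]), ([466.0, 317.0], 0.71, [328.0, -118.0, 0.0])]
delta m [-0.0012, 0.0007, 0.1812] turn 0.0 | pos [442.9  32.7 232.2] rot [-3.142e+00  0.000e+00  1.000e-03] w 84.9 F [-0.6  0.3  0.2] t 20.9
```

drive_tool(
  deltas="-0.001 0.0005 0.04 0 0.0854; -0.001 0.0005 0.09 0 0.0854; -0.001 0.0005 0.13 0 0.0854; -0.001 0.0005 0.16 0 0.0854; -0.001 0.0005 0.175 0 0.0854; -0.001 0.0005 0.181 0 0.0854; -0.001 0.0005 0.181 0 0.0854; -0.001 0.0005 0.181 0 0.03; -0.001 0.0005 0.181 0 0.03; -0.001 0.0005 0.181 0 0.03; -0.001 0.0005 0.181 0 0.03; -0.001 0.0005 0.181 0 0.03",
)

```text
clock: 22.4
eef_pos: [442.7, 32.0, 53.1]
tool_rot: [-3.141, -0.003, -0.0]
force: [-1.9, -0.0, 15.0]
width: 59.7
```

drive_tool(
  deltas="0 0 0 0 0.03; 0 0 0 0 0.03; 0 0 -0.02 0 0.03; 0 0 -0.06 0 0.03; 0 0 -0.11 0 0.03; 0 0 -0.15 0 0.03; 0 0 -0.175 0 0.03; 0 0 -0.175 0 0.03; 0 0 -0.175 0 0.03",
)

```text
clock: 23.52
eef_pos: [440.8, 31.7, 225.7]
tool_rot: [3.142, 0.001, -0.0]
force: [-1.0, 1.1, -1.9]
width: 59.6
```

```bash
python3 look.py w10 441 32 237;  python3 -c "
from h import *
plan(617.5,238,217,0)"
```

```text
([440.9, 31.2, 29.8], 6746, [236.0, 238.1, 241.1])
[440.6  31.6 225.3] [ 3.141e+00  2.000e-03 -0.000e+00]
[([319.0, 269.0], 0.81, [379.0, 32.0, 0.0]), ([571.0, 321.0], 0.68, [324.0, -223.0, 0.0]), ([379.0, 53.0], 0.58, [572.0, -19.0, 0.0]), ([470.0, 316.0], 0.58, [329.0, -121.0, 0.0])]
delta m [0.1769, -0.2064, 0.0077] turn -0.0 | pos [440.6  31.6 225.2] rot [ 3.141e+00  3.000e-03 -0.000e+00] w 59.6 F [ 0.5 -0.6 -1.3] t 23.6
```

Lower later after settling.

drive_tool(
  deltas="0.026 -0.03 0 0 0.03; 0.06 -0.07 0 0 0.03; 0.094 -0.11 0 0 0.03; 0.128 -0.15 0 0 0.03; 0.154 -0.18 0 0 0.03; 0.17 -0.2 0 0 0.03; 0.177 -0.2065 0 0 0.03; 0.177 -0.2065 0.03 0 0.03; 0.177 -0.2065 0.05 0 0.03; 0.177 -0.2065 0.05 0 0.03; 0.177 -0.2065 0.05 0 0.03; 0.177 -0.2065 0.05 0 0.03",
)

```text
clock: 25.12
eef_pos: [619.3, 238.1, 177.5]
tool_rot: [-3.141, -0.002, -0.001]
force: [0.5, 0.1, -0.4]
width: 59.6
```

```bash
python3 -c "
from h import *
plan(617.5,238,110,0)"
```

```text
delta m [-0.002, 0.0001, 0.0675] turn -0.0 | pos [619.3 238.1 177.5] rot [-3.141e+00 -2.000e-03 -1.000e-03] w 59.6 F [ 0.5  0.1 -0.4] t 25.1
```

drive_tool(
  deltas="-0.002 0 0.03 0 0.03; -0.002 0 0.05 0 0.03; -0.002 0 0.058 0 0.03; -0.002 0 0.06 0 0.03; -0.002 0 0.062 0 0.03; -0.002 0 0.064 0 0.03; -0.002 0 0.066 0 0.03; -0.002 0 0.067 0 0.03; -0.002 0 0.068 0 0.03; -0.002 0 0.068 0 0.03",
)

```text
clock: 26.38
eef_pos: [617.9, 238.2, 110.4]
tool_rot: [-3.141, -0.003, -0.0]
force: [-1.5, -1.0, 8.7]
width: 59.6
```

drive_tool(
  deltas="0 0 -0.001 0 0.0854; 0 0 -0.002 0 0.0854; 0 0 -0.002 0 0.0854; 0 0 -0.002 0 0.0854; 0 0 -0.03 0 0.0854; 0 0 -0.07 0 0.0854; 0 0 -0.11 0 0.0854; 0 0 -0.125 0 0.0854; 0 0 -0.125 0 0.0854; 0 0 -0.125 0 0.0854; 0 0 -0.125 0 0.0854",
)

```text
clock: 27.75
eef_pos: [615.8, 237.9, 231.5]
tool_rot: [3.14, 0.003, -0.0]
force: [-0.3, -0.1, -0.0]
width: 85.0
```

```bash
python3 look.py w11 617 237 121;  python3 -c "
from h import *
plan(571,-21.8,235,0)"
```

```text
([617.5, 239.1, 29.6], 1845, [120.5, 121.8, 122.3])
[616.  237.9 231.8] [ 3.141e+00  2.000e-03 -0.000e+00]
[([582.0, 246.0], 0.95, [575.0, -19.0, 0.0]), ([319.0, 216.0], 0.59, [605.0, 237.0, 0.0])]
delta m [-0.0451, 0.2598, -0.0026] turn -0.0 | pos [616.1 238.  232.1] rot [ 3.141e+00  2.000e-03 -0.000e+00] w 85.7 F [0.6 0.5 0.3] t 27.9
```

drive_tool(
  deltas="-0.005 0.03 0 -6 0.0854; -0.014 0.08 0 -14 0.0854; -0.023 0.13 0 -22 0.0854; -0.031 0.18 0 -30 0.0854; -0.04 0.23 0 -38 0.0854; -0.044 0.25 0 -45 0.0854; -0.045 0.26 0 -45 0.0854; -0.045 0.26 0 -45 0.0854; -0.045 0.26 0 -45 0.0854; -0.045 0.26 0 -45 0.0854",
)

```text
clock: 29.1
eef_pos: [571.7, -20.3, 233.2]
tool_rot: [-3.141, -0.0, 0.787]
force: [-0.4, 0.2, -0.3]
width: 85.5
```

```bash
python3 look.py w12 571 -22;  python3 -c "
from h import *
plan(571.5,-22,51,0.785)"
```

```text
([572.2, -20.8, 29.8], 1291, [63.6, 64.9, 65.6])
[571.7 -20.6 233.2] [-3.141 -0.     0.787]
[([226.0, 424.0], 0.79, [325.0, -122.0, 0.0]), ([499.0, 215.0], 0.76, [687.0, -148.0, 0.0]), ([318.0, 206.0], 0.64, [571.0, -20.0, 0.0]), ([545.0, 461.0], 0.58, [546.0, -414.0, 0.0])]
delta m [-0.001, 0.0007, 0.1823] turn 0.1 | pos [571.7 -20.8 233.3] rot [-3.142 -0.     0.786] w 85.4 F [ 0.6  0.6 -1.2] t 29.2
```

View pics/w12.png

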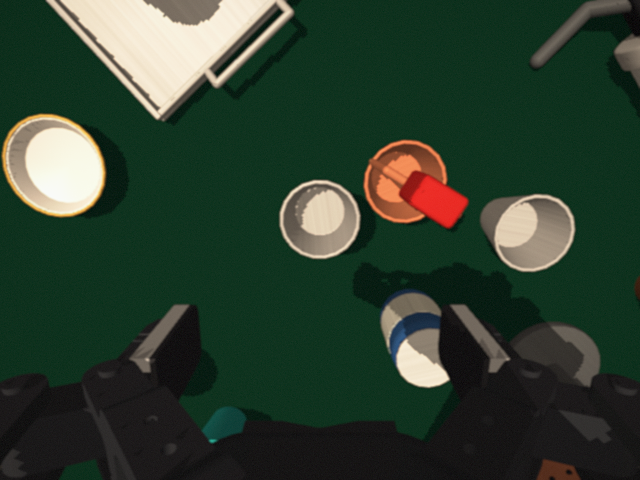

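```bash
cat > red.py <<'E'
from h import *; from look import rim
def red(p,zt=156):
    W=cloud(p); h=cv2.cvtColor(p['color'],cv2.COLOR_RGB2HSV)
    m=((h[...,0]<4)|(h[...,0]>176))&(h[...,1]>190)&(abs(W[...,2]-zt)<6)
    n,l,st,_=cv2.connectedComponentsWithStats(m.astype(np.uint8))
    if n<2: return None
    m=l==1+st[1:,4].argmax(); P=W[m]; return m.sum(),np.median(P[:,2]).round(1),cv2.minAreaRect(P[:,:2].astype(np.float32))
if __name__=='__main__':
    p=imaging.get_image('wrist'); r=red(p); print(r)
    if r: print('rim',rim(p,r[2][0],64))
E
python3 red.py
```

```text
(np.int64(1854), np.float64(156.1), ((639.7171630859375, -46.29821014404297), (19.84769630432129, 30.203720092773438), 13.908422470092773))
rim ([639.5, -45.9, 29.8], 1145, [63.8, 65.1, 65.7])
```

```bash
python3 -c "
from h import *
print(ctrl.read_state()['qpos'].round(2))
plan(572,-21.2,51,0.785)
p=imaging.get_image('top'); save(p,'t13.png',(180,120,500,360),2.4)"
```

```text
[ 0.01  0.51 -0.03  1.74  0.02  0.89 -0.82]
delta m [0.0001, 0.0003, 0.1823] turn 0.1 | pos [571.7 -21.1 233.3] rot [-3.142 -0.     0.786] w 85.4 F [ 0.3 -0.3 -0.3] t 29.2
```

View pics/t13.png

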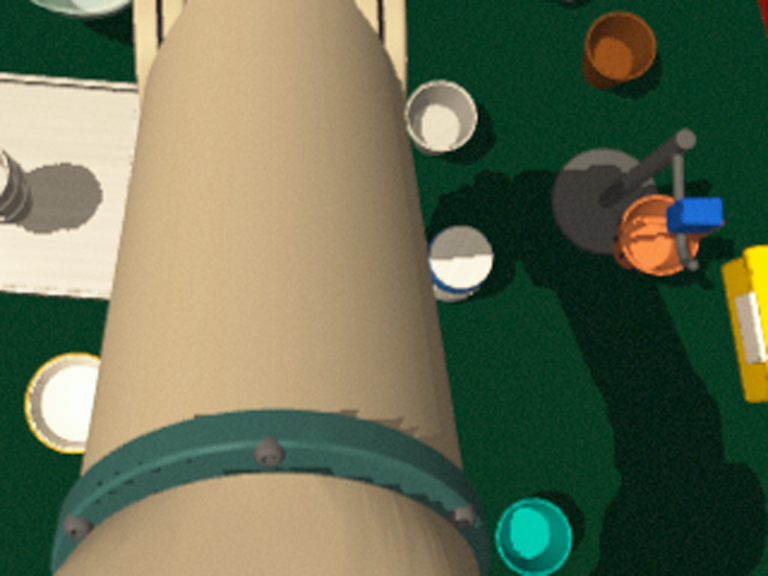

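drive_tool(
  deltas="0 0 0 -10 0.0854; 0 0 0 -20 0.0854; 0 0 0 -30 0.0854; 0 0 0 -40 0.0854; 0 0 0 -50 0.0854; 0 0 0 -60 0.0854; 0 0 0 -70 0.0854; 0 0 0 -80 0.0854; 0 0 0 -90 0.0854; 0 0 0 -100 0.0854; 0 0 0 -100 0.0854; 0 0 0 -100 0.0854",
)

```text
clock: 30.8
eef_pos: [571.6, -21.9, 233.3]
tool_rot: [-3.142, 0.0, 2.527]
force: [0.8, 0.3, 0.4]
width: 85.2
```

```bash
python3 look.py w14 572 -21;  python3 -c "
from h import *
plan(572,-21.2,51,2.53)"; python3 red.py
```

```text
([571.5, -20.4, 29.7], 1341, [63.6, 65.0, 65.6])
[571.6 -21.9 233.3] [-3.141  0.     2.528]
[([622.0, 74.0], 0.88, [629.0, 261.0, 0.0]), ([599.0, 76.0], 0.85, [619.0, 244.0, 0.0]), ([62.0, 43.0], 0.79, [329.0, -122.0, 0.0]), ([281.0, 360.0], 0.76, [685.0, -151.0, 0.0]), ([321.0, 204.0], 0.7, [572.0, -20.0, 0.0])]
delta m [0.0001, 0.0008, 0.1824] turn -0.1 | pos [571.6 -21.8 233.4] rot [-3.141  0.     2.529] w 85.6 F [ 0.1  0.3 -0.2] t 30.9
(np.int64(1452), np.float64(156.1), ((638.9797973632812, -45.808021545410156), (19.887786865234375, 29.600461959838867), 14.342818260192871))
rim ([638.5, -45.2, 30.1], 935, [63.8, 65.2, 66.5])
```

View pics/w14.png

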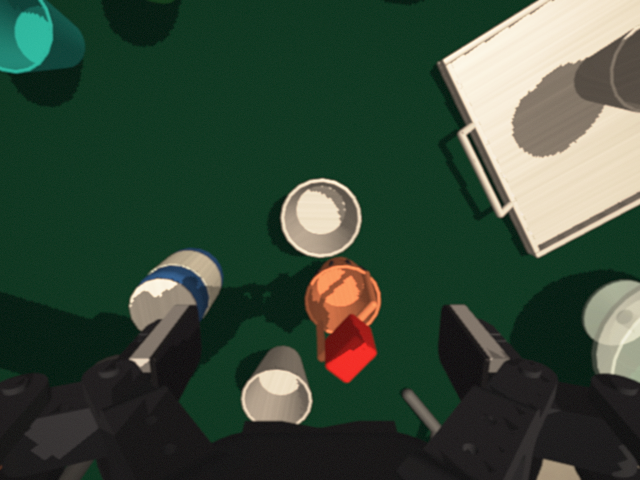

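drive_tool(
  deltas="0.003 0 0.04 0 0.0854; 0.003 0 0.08 0 0.0854; 0.003 0 0.12 0 0.0854; 0.003 0 0.15 0 0.0854; 0.003 0 0.17 0 0.0854; 0.003 0 0.181 0 0.0854; 0.003 0 0.181 0 0.0854; 0.003 0 0.181 0 0.03; 0.003 0 0.181 0 0.03; 0.003 0 0.181 0 0.03; 0.003 0 0.181 0 0.03; 0.003 0 0.181 0 0.03",
)

```text
clock: 32.45
eef_pos: [570.1, -19.9, 54.1]
tool_rot: [3.14, 0.002, 2.53]
force: [-1.0, 0.3, 6.4]
width: 59.3
```

drive_tool(
  deltas="0 0 0 0 0.03; 0 0 0 0 0.03; 0 0 -0.02 0 0.03; 0 0 -0.05 0 0.03; 0 0 -0.1 0 0.03; 0 0 -0.15 0 0.03; 0 0 -0.175 0 0.03; 0 0 -0.175 0 0.03; 0 0 -0.175 0 0.03",
)

```text
clock: 33.58
eef_pos: [568.2, -20.5, 226.5]
tool_rot: [-3.14, -0.001, 2.53]
force: [-0.1, -0.0, -2.2]
width: 58.8
```

```bash
python3 look.py w15 571 -22 238;  python3 -c "
from h import *
plan(617.5,238,227,0)"; python3 red.py
```

```text
([568.6, -21.1, 29.9], 6112, [236.2, 238.7, 242.3])
[568.  -20.4 226. ] [-3.14e+00 -2.00e-03  2.53e+00]
[([605.0, 80.0], 0.89, [619.0, 244.0, 0.0]), ([319.0, 270.0], 0.8, [619.0, -57.0, 0.0]), ([627.0, 81.0], 0.79, [629.0, 259.0, 0.0]), ([59.0, 47.0], 0.6, [330.0, -123.0, 0.0])]
delta m [0.1077, 0.2399, -0.0013] turn 145.0 | pos [568.1 -20.3 225.9] rot [-3.140e+00 -2.000e-03  2.531e+00] w 58.9 F [ 0.6 -0.4 -1.5] t 33.7
None
```

View pics/w15.png

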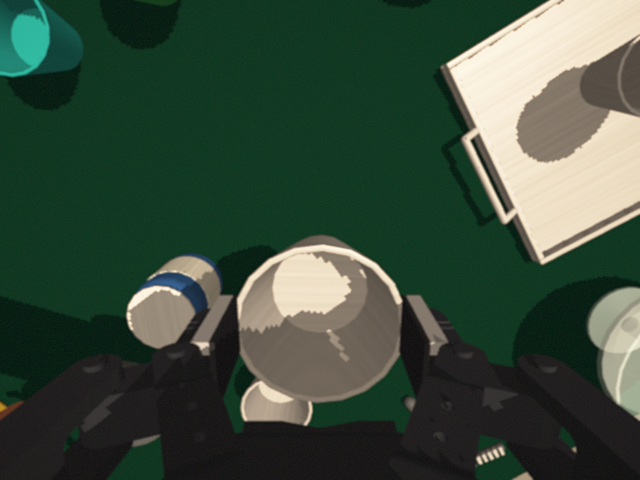

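drive_tool(
  deltas="0.01 0.022 0 10 0.03; 0.019 0.042 0 20 0.03; 0.028 0.062 0 30 0.03; 0.037 0.082 0 40 0.03; 0.046 0.102 0 50 0.03; 0.055 0.122 0 60 0.03; 0.064 0.142 0 70 0.03; 0.073 0.162 0 80 0.03; 0.082 0.182 0 90 0.03; 0.091 0.202 0 100 0.03; 0.1 0.222 0 110 0.03; 0.1075 0.24 0 120 0.03",
)

```text
clock: 35.22
eef_pos: [618.2, 239.1, 225.8]
tool_rot: [-3.141, 0.002, 0.431]
force: [-0.4, -0.4, -1.3]
width: 58.9
```

drive_tool(
  deltas="0 0 0 10 0.03; 0 0 0 20 0.03; 0 0 0 25 0.03; 0 0 0.02 25 0.03; 0 0 0.03 25 0.03; 0 0 0.03 25 0.03; 0 0 0.03 25 0.03; 0 0 0.03 25 0.03",
)

```text
clock: 36.22
eef_pos: [619.2, 238.2, 198.0]
tool_rot: [-3.141, -0.001, -0.0]
force: [-0.6, 0.4, -1.3]
width: 59.1
```

```bash
python3 -c "
from h import *
plan(617.5,238.5,138,0)
p=imaging.get_image('wrist'); save(p,'w16.png')
from look import rim
print(rim(p,(617,238),210))"
```

```text
delta m [-0.0018, -0.0003, 0.06] turn -0.0 | pos [619.2 238.2 198. ] rot [-3.141e+00 -1.000e-03 -0.000e+00] w 59.1 F [-0.6  0.4 -1.3] t 36.2
([617.8, 237.7, 30.0], 5912, [207.6, 211.0, 214.1])
```

drive_tool(
  deltas="-0.001 -0.001 0.02 0 0.03; -0.001 -0.001 0.04 0 0.03; -0.001 -0.001 0.052 0 0.03; -0.001 -0.001 0.055 0 0.03; -0.001 -0.001 0.057 0 0.03; -0.001 -0.001 0.059 0 0.03; -0.001 -0.001 0.06 0 0.03; -0.001 -0.001 0.061 0 0.03; -0.001 -0.001 0.061 0 0.03",
)

```text
clock: 37.4
eef_pos: [618.3, 239.3, 137.2]
tool_rot: [-3.141, -0.001, -0.0]
force: [-0.5, 0.7, 5.2]
width: 59.0
```

drive_tool(
  deltas="0 0 0.001 0 0.03; 0 0 0.002 0 0.03; 0 0 0.002 0 0.03",
)

```text
clock: 37.78
eef_pos: [619.3, 239.6, 137.1]
tool_rot: [-3.14, -0.004, -0.0]
force: [-2.2, -1.2, 13.8]
width: 59.1
```

drive_tool(
  deltas="0 0 -0.001 0 0.0854; 0 0 -0.002 0 0.0854; 0 0 -0.002 0 0.0854; 0 0 -0.002 0 0.0854; 0 0 -0.03 0 0.0854; 0 0 -0.07 0 0.0854; 0 0 -0.1 0 0.0854; 0 0 -0.115 0 0.0854; 0 0 -0.115 0 0.0854; 0 0 -0.115 0 0.0854",
)

```text
clock: 39.02
eef_pos: [616.9, 238.9, 247.7]
tool_rot: [3.141, 0.003, -0.0]
force: [0.2, 0.8, -0.3]
width: 85.2
```

```bash
python3 look.py w17 617 237 147;  python3 -c "
from h import *
plan(684.8,-151,235,0)"
```

```text
([618.2, 238.8, 29.6], 1983, [146.5, 147.8, 148.3])
[616.9 238.9 247.6] [ 3.141e+00  3.000e-03 -0.000e+00]
[([317.0, 219.0], 0.86, [600.0, 240.0, 0.0]), ([304.0, 183.0], 0.43, [636.0, 254.0, 0.0])]
delta m [0.0679, 0.3898, 0.0129] turn -0.0 | pos [617.  238.9 247.7] rot [ 3.14e+00  3.00e-03 -0.00e+00] w 85.4 F [-0.9 -0.1 -0.2] t 39.1
```

View pics/w17.png

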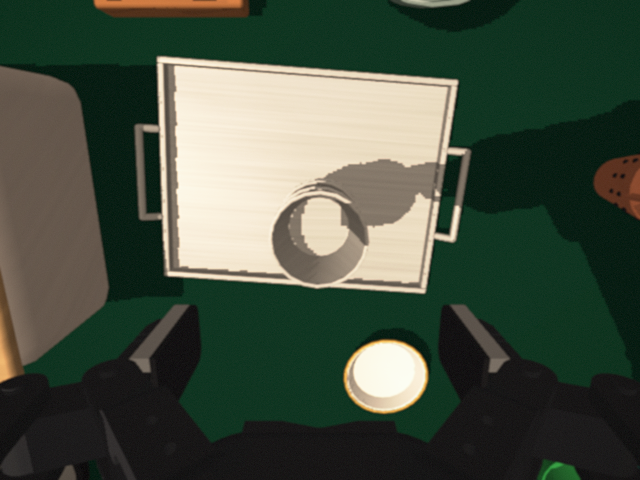

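drive_tool(
  deltas="0.005 0.03 0 0 0.0854; 0.014 0.08 0 0 0.0854; 0.023 0.13 0 0 0.0854; 0.031 0.18 0 0 0.0854; 0.04 0.23 0 0 0.0854; 0.049 0.28 0 0 0.0854; 0.057 0.33 0 0 0.0854; 0.064 0.37 0 0 0.0854; 0.068 0.39 0 0 0.0854; 0.068 0.39 0 0 0.0854; 0.068 0.39 0 0 0.0854; 0.068 0.39 0 0 0.0854",
)

```text
clock: 40.62
eef_pos: [685.9, -148.1, 249.3]
tool_rot: [-3.14, -0.0, 0.003]
force: [0.1, 0.5, 0.5]
width: 85.3
```

```bash
python3 look.py w18 685 -151;  python3 -c "
from h import *
plan(685,-151,51,0)"; python3 red.py
```

```text
([686.2, -151.0, 29.6], 1113, [63.4, 64.9, 65.5])
[ 685.9 -148.6  249.4] [-3.141e+00 -0.000e+00  2.000e-03]
[([494.0, 133.0], 0.95, [753.0, -313.0, 0.0])]
delta m [-0.001, 0.0021, 0.1985] turn 0.1 | pos [ 685.9 -149.   249.5] rot [-3.141e+00 -0.000e+00  2.000e-03] w 85.4 F [-0.3  1.   0.1] t 40.7
(np.int64(862), np.float64(155.9), ((644.041259765625, -45.427310943603516), (15.451860427856445, 31.541736602783203), 27.264001846313477))
rim ([640.5, -47.8, 29.7], 841, [63.5, 65.0, 66.4])
```

View pics/w18.png

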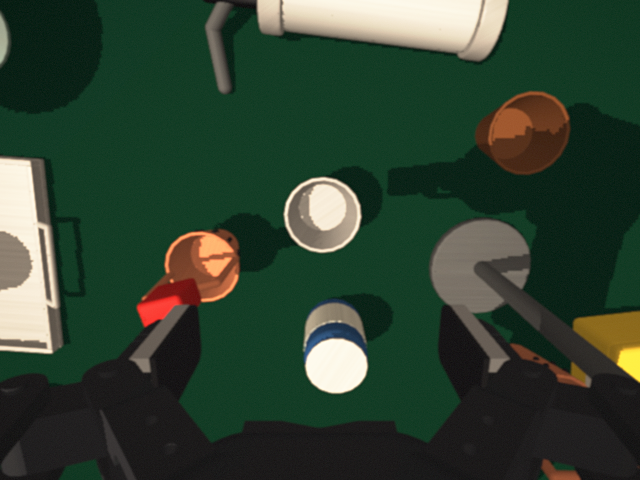

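drive_tool(
  deltas="0 0.0015 0.04 0 0.0854; 0 0.0015 0.09 0 0.0854; 0 0.0015 0.14 0 0.0854; 0 0.0015 0.175 0 0.0854; 0 0.0015 0.19 0 0.0854; 0 0.0015 0.198 0 0.0854; 0 0.0015 0.198 0 0.0854; 0 0.0015 0.198 0 0.03; 0 0.0015 0.198 0 0.03; 0 0.0015 0.198 0 0.03; 0 0.0015 0.198 0 0.03; 0 0.0015 0.198 0 0.03",
)

```text
clock: 42.28
eef_pos: [687.0, -152.5, 53.8]
tool_rot: [3.141, -0.003, -0.0]
force: [-1.5, 0.8, 6.3]
width: 59.0
```

drive_tool(
  deltas="0 0 0 0 0.03; 0 0 0 0 0.03; 0 0 -0.02 0 0.03; 0 0 -0.06 0 0.03; 0 0 -0.11 0 0.03; 0 0 -0.16 0 0.03; 0 0 -0.19 0 0.03; 0 0 -0.19 0 0.03; 0 0 -0.19 0 0.03",
)

```text
clock: 43.4
eef_pos: [684.8, -152.1, 240.6]
tool_rot: [-3.141, 0.002, -0.0]
force: [-0.6, 0.2, -2.1]
width: 58.9
```

```bash
python3 look.py w19 685 -151 255;  python3 -c "
from h import *
plan(618,238.5,240,0)"
```

```text
([684.4, -152.8, 30.2], 5597, [251.3, 256.5, 259.3])
[ 684.5 -152.   239.8] [-3.141e+00  3.000e-03 -0.000e+00]
[([315.0, 268.0], 0.62, [618.0, -148.0, 0.0])]
delta m [-0.0667, -0.3906, 0.0001] turn -0.0 | pos [ 684.6 -152.1  239.6] rot [-3.141e+00  3.000e-03 -0.000e+00] w 58.9 F [-0.8 -0.3 -1.7] t 43.5
```

drive_tool(
  deltas="-0.005 -0.03 -0.01 0 0.03; -0.014 -0.08 -0.01 0 0.03; -0.023 -0.13 -0.01 0 0.03; -0.031 -0.18 -0.01 0 0.03; -0.04 -0.23 -0.01 0 0.03; -0.049 -0.28 -0.01 0 0.03; -0.057 -0.33 -0.01 0 0.03; -0.063 -0.37 -0.01 0 0.03; -0.0665 -0.391 0 0 0.03; -0.0665 -0.391 0.01 0 0.03; -0.0665 -0.391 0.01 0 0.03; -0.0665 -0.391 0.01 0 0.03",
)

```text
clock: 45.0
eef_pos: [620.1, 235.8, 231.3]
tool_rot: [3.14, -0.0, -0.004]
force: [-0.2, 0.3, -1.3]
width: 59.2
```

```bash
python3 -c "
from h import *
p=imaging.get_image('wrist')
from look import rim
print(rim(p,(617,238),242))
plan(618,238.5,164,0)"
```

```text
([619.9, 235.3, 29.7], 6655, [241.2, 243.4, 246.1])
delta m [-0.0023, -0.0022, 0.0676] turn -0.2 | pos [620.2 236.4 231.6] rot [ 3.141e+00 -1.000e-03 -3.000e-03] w 59.0 F [ 0.1  0.2 -1.4] t 45.0
```

drive_tool(
  deltas="-0.002 -0.0015 0.02 0 0.03; -0.002 -0.0015 0.045 0 0.03; -0.002 -0.0015 0.055 0 0.03; -0.002 -0.0015 0.06 0 0.03; -0.002 -0.0015 0.063 0 0.03; -0.002 -0.0015 0.065 0 0.03; -0.002 -0.0015 0.067 0 0.03; -0.002 -0.0015 0.068 0 0.03; -0.002 -0.0015 0.068 0 0.03",
)

```text
clock: 46.18
eef_pos: [617.5, 239.9, 163.4]
tool_rot: [3.141, -0.0, -0.0]
force: [0.4, -0.5, -1.7]
width: 59.0
```

drive_tool(
  deltas="0 0.001 0.001 0 0.03; 0 0.001 0.002 0 0.03; 0 0.001 0.003 0 0.03; 0 0.001 0.003 0 0.03",
)

```text
clock: 46.68
eef_pos: [618.5, 239.4, 162.6]
tool_rot: [-3.14, -0.003, -0.0]
force: [-1.0, -0.8, 10.2]
width: 59.1
```

drive_tool(
  deltas="0 0 -0.001 0 0.0854; 0 0 -0.002 0 0.0854; 0 0 -0.002 0 0.0854; 0 0 -0.002 0 0.0854; 0 0 -0.03 0 0.0854; 0 0 -0.07 0 0.0854; 0 0 -0.1 0 0.0854; 0 0 -0.12 0 0.0854; 0 0 -0.12 0 0.0854; 0 0 -0.12 0 0.0854",
)

```text
clock: 47.92
eef_pos: [616.6, 239.0, 279.1]
tool_rot: [3.141, 0.002, -0.0]
force: [1.1, -0.6, 0.7]
width: 85.1
```

```bash
python3 look.py w20 618 239 173; python3 -c "
from h import *
p=imaging.get_image('scene'); save(p,'s20.png'); plan(561,-309,300,0); print(ctrl.read_state()['qpos'].round(2))"
```

```text
([618.0, 240.8, 29.6], 1898, [172.5, 173.8, 174.3])
[616.5 238.9 278.8] [ 3.141e+00  2.000e-03 -0.000e+00]
[([316.0, 218.0], 0.68, [594.0, 242.0, 0.0])]
delta m [-0.0556, 0.5479, -0.0204] turn -0.0 | pos [616.7 238.9 278.9] rot [ 3.141e+00  2.000e-03 -0.000e+00] w 85.2 F [-0.  -0.1 -0.4] t 48.1
[-0.53  0.61  0.2   1.42 -0.13  1.12 -1.87]
```

View pics/s20.png

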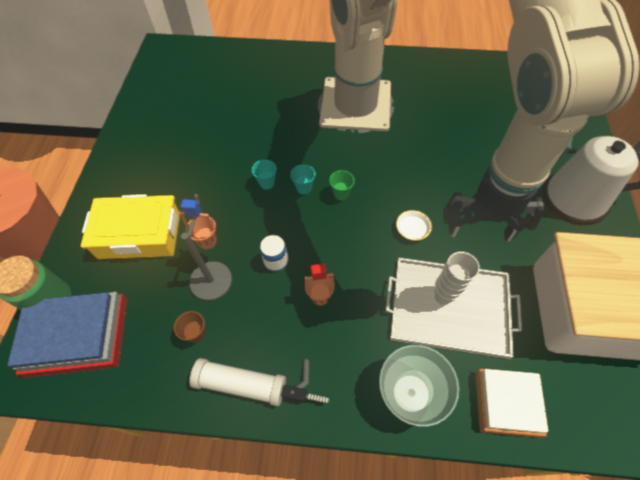

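drive_tool(
  deltas="0 0.02 -0.02 0 0.06; -0.007 0.07 -0.04 0 0.06; -0.012 0.12 -0.05 0 0.06; -0.017 0.17 -0.05 0 0.06; -0.022 0.22 -0.05 0 0.06; -0.027 0.27 -0.05 0 0.06; -0.032 0.32 -0.05 0 0.06; -0.037 0.37 -0.05 0 0.06; -0.043 0.43 -0.05 0 0.06; -0.049 0.48 -0.05 0 0.06; -0.054 0.53 -0.05 0 0.06; -0.055 0.548 -0.05 0 0.06",
)

```text
clock: 49.58
eef_pos: [559.4, -314.8, 331.7]
tool_rot: [3.138, 0.0, -0.007]
force: [0.4, 0.0, -0.2]
width: 60.0
```

```bash
cat > blue.py <<'E'
from h import *
def blue(p,zt,tol=5):
    W=cloud(p); h=cv2.cvtColor(p['color'],cv2.COLOR_RGB2HSV)
    m=(h[...,0]>105)&(h[...,0]<125)&(h[...,1]>180)&(abs(W[...,2]-zt)<tol)
    n,l,st,_=cv2.connectedComponentsWithStats(m.astype(np.uint8))
    if n<2: return None
    m=l==1+st[1:,4].argmax(); P=W[m]; return m.sum(),np.median(P[:,2]).round(1),cv2.minAreaRect(P[:,:2].astype(np.float32))
if __name__=='__main__':
    import sys
    p=imaging.get_image('wrist'); save(p,sys.argv[1]+'.png'); print(blue(p,float(sys.argv[2])))
    plan(*map(float,sys.argv[3:7]))
E
python3 blue.py w21 246 561 -309 330 0
```

```text
(np.int64(786), np.float64(245.5), ((563.5133666992188, -310.0025634765625), (28.91109275817871, 19.811464309692383), 88.93156433105469))
delta m [0.0013, -0.0066, 0.0014] turn -0.4 | pos [ 559.6 -315.6  331.4] rot [ 3.137  0.    -0.008] w 60.1 F [ 0.3 -2.   0.5] t 49.6
```

View pics/w21.png

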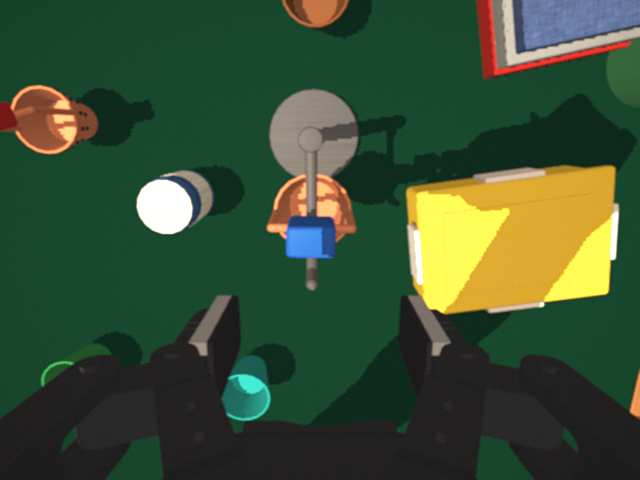

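Run:
```python
from h import *
from blue import blue
p=imaging.get_image('wrist'); print(blue(p,246)); 
W=cloud(p)
print('post top',onplane(p,(311,140),220).round(1),'tip',onplane(p,(311.5,282),226).round(1))
for x0 in range(525,630,8):
    m=(abs(W[...,0]-x0)<4)&(abs(W[...,1]+310)<25)&(W[...,2]>196)&(W[...,2]<232)
    P=W[m]
    if len(P)>4: print(x0,len(P),P[:,1].mean().round(1),P[:,1].min().round(1),P[:,1].max().round(1),np.percentile(P[:,2],90).round(1))
plan(563,-310,270,0)
```

```text
(np.int64(837), np.float64(245.5), ((563.2424926757812, -310.246337890625), (28.898632049560547, 20.14118194580078), 88.50025939941406))
post top [ 621.9 -311.8  220. ] tip [ 531.  -311.1  226. ]
525 49 -310.4 -314.1 -306.7 226.2
533 224 -310.5 -314.1 -306.4 225.1
541 72 -310.6 -314.1 -307.1 209.2
557 30 -318.7 -334.8 -286.0 209.3
565 193 -308.1 -334.8 -285.0 210.4
573 377 -310.9 -325.6 -296.5 229.5
581 134 -310.5 -314.4 -306.8 204.8
589 132 -310.4 -313.9 -307.0 204.7
597 133 -310.5 -313.9 -306.4 204.7
605 145 -310.3 -314.0 -306.5 204.8
613 141 -310.4 -315.4 -305.5 220.2
621 330 -310.5 -318.0 -303.0 221.2
629 136 -310.6 -317.4 -303.8 221.1
delta m [0.0024, -0.0026, 0.0611] turn -0.3 | pos [ 560.6 -312.5  331.1] rot [ 3.14  -0.    -0.005] w 59.9 F [-0.2  0.4  0.7] t 49.7
```

drive_tool(
  deltas="0.0025 -0.002 0.03 0 0.06; 0.0025 -0.002 0.06 0 0.06; 0.0025 -0.002 0.06 0 0.06; 0.0025 -0.002 0.06 0 0.06",
)

```text
clock: 50.18
eef_pos: [565.6, -306.2, 271.8]
tool_rot: [3.141, -0.002, 0.001]
force: [-0.8, 0.6, 0.3]
width: 60.0
```

```bash
python3 -c "
from h import *
plan(563.3,-310.3,218,0)"
```

```text
delta m [-0.0025, 0.0041, 0.0538] turn 0.1 | pos [ 565.6 -306.2  271.8] rot [ 3.141e+00 -2.000e-03  1.000e-03] w 60.0 F [-0.8  0.6  0.3] t 50.2
```

drive_tool(
  deltas="-0.002 0.003 0 0 0.06; -0.002 0.003 0 0 0.06; -0.002 0.003 0 0 0.06; -0.002 0.003 0 0 0.06",
)

```text
clock: 50.68
eef_pos: [562.7, -309.9, 270.5]
tool_rot: [3.142, -0.0, -0.0]
force: [-0.4, -0.7, -0.2]
width: 59.7
```

```bash
python3 -c "
from h import *
plan(563.3,-310.3,218,0)"
```

```text
delta m [0.0006, 0.0004, 0.0525] turn -0.0 | pos [ 562.7 -309.9  270.5] rot [ 3.142 -0.    -0.   ] w 59.7 F [-0.4 -0.7 -0.2] t 50.7
```

drive_tool(
  deltas="0.0005 0.0005 0.02 0 0.06; 0.0005 0.0005 0.038 0 0.06; 0.0005 0.0005 0.048 0 0.06; 0.0005 0.0005 0.0525 0 0.06; 0.0005 0.0005 0.0525 0 0.06; 0.0005 0.0005 0.0525 0 0.01; 0.0005 0.0005 0.0525 0 0.01; 0.0005 0.0005 0.0525 0 0.01; 0.0005 0.0005 0.0525 0 0.01; 0.0005 0.0005 0.0525 0 0.01; 0.0005 0.0005 0.0525 0 0.01; 0.0005 0.0005 0.0525 0 0.01",
)

```text
clock: 52.18
eef_pos: [563.5, -310.5, 218.4]
tool_rot: [3.141, -0.001, -0.0]
force: [-0.5, 0.5, 5.4]
width: 29.3
```

drive_tool(
  deltas="0 0 -0.005 0 0.01; 0 0 -0.012 0 0.01; 0 0 -0.02 0 0.01; 0 0 -0.027 0 0.01; 0 0 -0.031 0 0.01; 0 0 -0.031 0 0.01; 0 0 -0.031 0 0.01",
)

```text
clock: 53.05
eef_pos: [563.0, -310.2, 248.6]
tool_rot: [-3.141, 0.0, -0.0]
force: [0.3, 0.3, -3.1]
width: 29.0
```

```bash
python3 blue.py w22 277 500 -310.4 249.5 0
python3 - <<'E'
from h import *
p=imaging.get_image('scene'); save(p,'s22.png',(120,150,280,320),4)
E
```

```text
(np.int64(4706), np.float64(275.6), ((563.171630859375, -310.55780029296875), (28.975757598876953, 20.012990951538086), 88.4973373413086))
delta m [-0.063, 0.0002, -0.0009] turn -0.0 | pos [ 563.  -310.2  248.5] rot [-3.141  0.    -0.   ] w 28.9 F [ 0.5 -0.7 -1.9] t 53.1
```

View pics/w22.png

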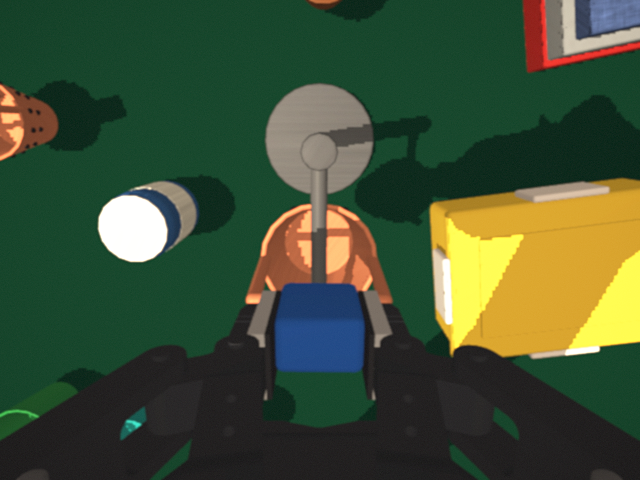

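View pics/s22.png

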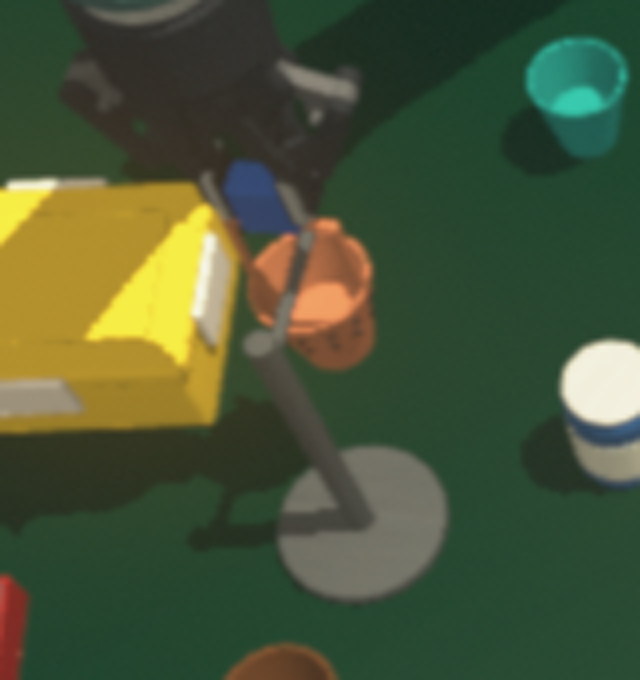

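drive_tool(
  deltas="-0.008 0 0 0 0.01; -0.018 0 0 0 0.01; -0.03 0 0 0 0.01; -0.042 0 0 0 0.01; -0.054 0 0 0 0.01; -0.066 0 0 0 0.01; -0.078 0 0 0 0.01; -0.088 0 0 0 0.01; -0.095 0 0 0 0.01; -0.095 0 0 0 0.01; -0.095 0 0 0 0.01",
)

```text
clock: 54.52
eef_pos: [468.7, -310.3, 248.9]
tool_rot: [3.141, -0.001, 0.0]
force: [0.2, -0.7, -2.5]
width: 28.9
```

```bash
python3 blue.py w23 276 468 -310.4 330 0
python3 - <<'E'
from h import *
p=imaging.get_image('scene'); save(p,'s23.png',(120,150,280,320),4)
E
```

```text
(np.int64(4952), np.float64(275.9), ((468.8475646972656, -310.66082763671875), (20.376855850219727, 29.00652503967285), 0.1942814737558365))
delta m [-0.0007, 0.0002, -0.0812] turn 0.0 | pos [ 468.7 -310.2  248.8] rot [ 3.142 -0.     0.   ] w 29.1 F [-0.3 -0.1 -2.3] t 54.6
```

View pics/s23.png

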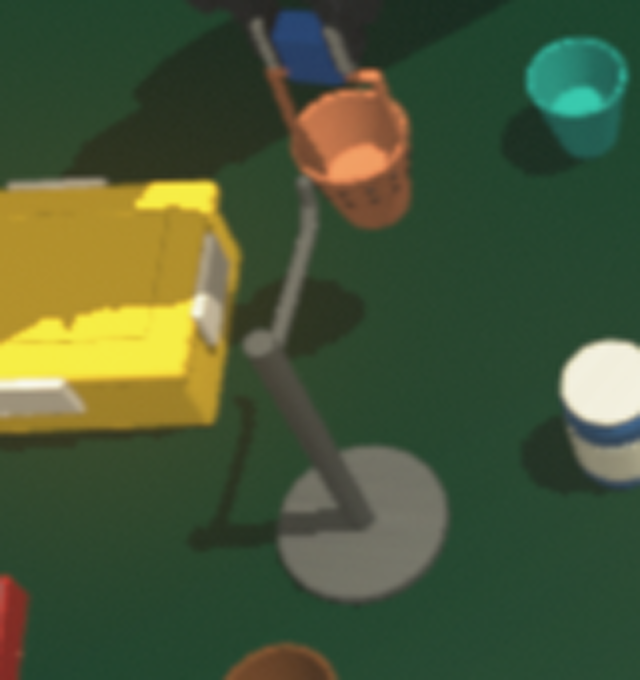

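drive_tool(
  deltas="0 0 -0.03 0 0.01; 0 0 -0.065 0 0.01; 0.005 -0.02 -0.081 0 0.01; 0.014 -0.05 -0.081 0 0.01; 0.027 -0.1 -0.081 0 0.01; 0.041 -0.15 -0.081 0 0.01; 0.055 -0.2 -0.081 0 0.01; 0.068 -0.25 -0.081 0 0.01; 0.082 -0.3 -0.081 0 0.01; 0.095 -0.35 -0.081 0 0.01; 0.109 -0.4 -0.081 0 0.01; 0.115 -0.425 -0.081 0 0.01",
)

```text
clock: 56.12
eef_pos: [583.6, 119.1, 329.4]
tool_rot: [-3.14, 0.0, 0.004]
force: [-0.5, -0.3, -2.5]
width: 29.4
```

```bash
python3 -c "
from h import *
plan(618,240,330,0)"
```

```text
delta m [0.035, -0.1207, -0.0004] turn 0.3 | pos [583.6 119.1 329.4] rot [-3.14   0.     0.004] w 29.4 F [-0.5 -0.3 -2.5] t 56.1
```

drive_tool(
  deltas="0.012 -0.04 0 0 0.01; 0.022 -0.075 0 0 0.01; 0.03 -0.105 0 0 0.01; 0.0345 -0.12 0 0 0.01; 0.0345 -0.12 0 0 0.01; 0.0345 -0.12 0 0 0.01; 0.0345 -0.12 0 0 0.01; 0.0345 -0.12 0 0 0.01",
)

```text
clock: 57.12
eef_pos: [617.9, 233.6, 330.2]
tool_rot: [3.141, -0.0, -0.002]
force: [0.2, 0.1, -2.4]
width: 29.2
```

```bash
python3 blue.py w24 357 618 240 290 0
python3 - <<'E'
from h import *
from look import rim
p=imaging.get_image('wrist'); print(rim(p,(618,240),173), rim(p,(618,240),265))
p=imaging.get_image('scene'); save(p,'s24.png',(370,150,530,330),3.3)
E
```

```text
(np.int64(4960), np.float64(357.1), ((618.0327758789062, 233.13111877441406), (29.233028411865234, 20.54536247253418), 89.29926300048828))
delta m [0.0002, -0.0061, 0.0401] turn -0.1 | pos [617.8 233.9 330.1] rot [ 3.142e+00 -0.000e+00 -1.000e-03] w 29.1 F [-0.1 -0.3 -1.3] t 57.2
([618.0, 240.7, 29.6], 485, [172.9, 174.0, 174.6]) ([618.3, 233.7, 29.3], 1468, [264.7, 266.0, 267.8])
```

View pics/w24.png

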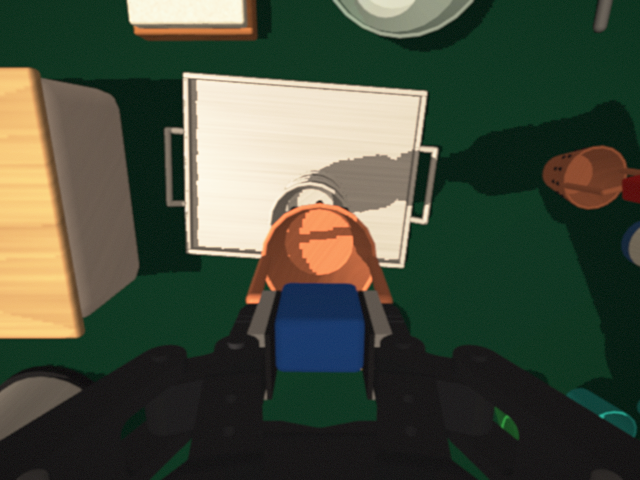

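View pics/s24.png

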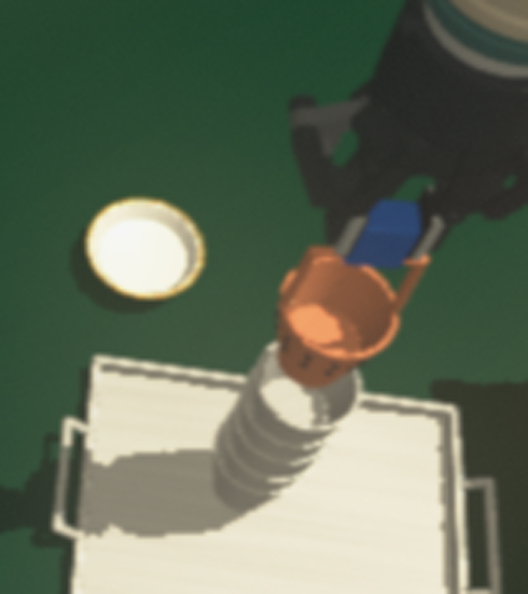

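drive_tool(
  deltas="0 -0.004 0 0 0.01; 0 -0.006 0.01 0 0.01; 0 -0.006 0.01 0 0.01; 0 -0.006 0.01 0 0.01; 0 -0.006 0.01 0 0.01",
)

```text
clock: 57.9
eef_pos: [617.9, 240.5, 320.0]
tool_rot: [3.142, -0.0, -0.0]
force: [0.3, -0.4, -2.2]
width: 29.4
```

Run:
```python
from h import *
from look import rim
p=imaging.get_image('wrist'); print(rim(p,(618,240),173), rim(p,(618,240),256))
plan(618,240.5,266,0)
```

```text
([617.9, 240.8, 29.8], 490, [172.9, 173.9, 174.5]) ([618.4, 240.3, 29.4], 1404, [254.7, 256.0, 258.9])
delta m [0.0, 0.0, 0.054] turn -0.0 | pos [617.9 240.5 320. ] rot [-3.142 -0.    -0.   ] w 29.1 F [-0.1  0.  -1.9] t 58.0
```

drive_tool(
  deltas="0 0 0.015 0 0.01; 0 0 0.03 0 0.01; 0 0 0.042 0 0.01; 0 0 0.048 0 0.01; 0 0 0.051 0 0.01; 0 0 0.053 0 0.01; 0 0 0.055 0 0.01; 0 0 0.056 0 0.01; 0 0 0.056 0 0.01",
)

```text
clock: 59.08
eef_pos: [618.0, 240.7, 264.1]
tool_rot: [-3.141, -0.001, -0.0]
force: [0.3, 0.2, -1.2]
width: 28.6
```

drive_tool(
  deltas="0 0 0.001 0 0.01; 0 0 0.002 0 0.01; 0 0 0.003 0 0.01; 0 0 0.003 0 0.01",
)

```text
clock: 59.58
eef_pos: [619.0, 240.7, 264.0]
tool_rot: [-3.14, -0.004, -0.0]
force: [-2.3, -0.7, 12.1]
width: 28.9
```

drive_tool(
  deltas="0 0 -0.002 0 0.01; 0 0 -0.0025 0 0.06; 0 0 -0.0025 0 0.06; 0 0 -0.0025 0 0.06; 0 0 -0.0025 0 0.06; 0 0 -0.02 0 0.06; 0 0 -0.05 0 0.06; 0 0 -0.08 0 0.06; 0 0 -0.08 0 0.06; 0 0 -0.08 0 0.06",
)

```text
clock: 60.82
eef_pos: [617.3, 240.5, 339.9]
tool_rot: [3.141, 0.001, -0.0]
force: [-0.0, -0.6, -0.0]
width: 60.0
```

```bash
python3 blue.py w25 291 640 -46 260 0
python3 - <<'E'
from h import *
from look import rim
p=imaging.get_image('wrist'); print(rim(p,(618,240),199))
p=imaging.get_image('scene'); save(p,'s25.png',(250,170,530,370),2.8)
E
```

```text
(np.int64(2087), np.float64(291.0), ((617.9866943359375, 241.15524291992188), (28.994802474975586, 20.076623916625977), 89.26593017578125))
delta m [0.0231, 0.2864, 0.0796] turn -0.0 | pos [617.1 240.5 339.5] rot [ 3.141e+00  2.000e-03 -0.000e+00] w 59.9 F [0.7 0.3 0.2] t 60.9
([618.6, 240.8, 29.3], 714, [198.7, 200.1, 201.3])
```

View pics/s25.png

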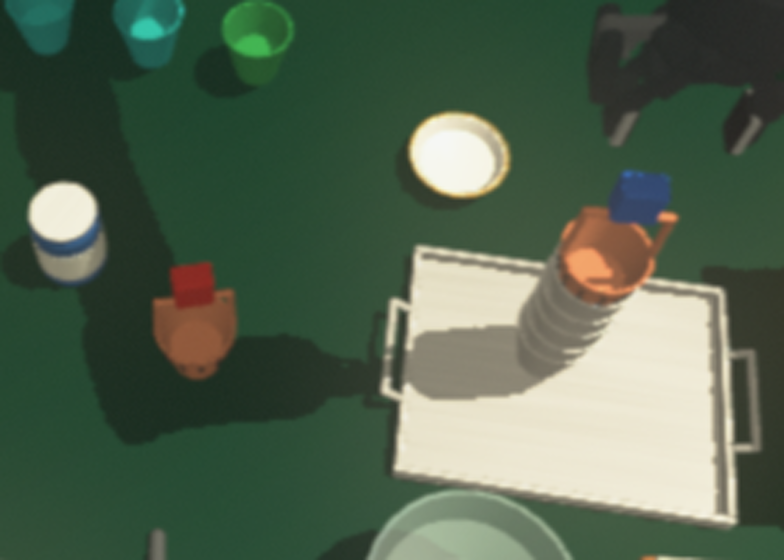

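drive_tool(
  deltas="0.002 0.03 0 0 0.06; 0.006 0.08 0 -4 0.06; 0.01 0.13 0 -8 0.06; 0.015 0.18 0.02 -12 0.06; 0.019 0.23 0.05 -14 0.06; 0.022 0.27 0.07 -14 0.06; 0.023 0.286 0.08 -14 0.06; 0.023 0.286 0.08 -14 0.06; 0.023 0.286 0.08 -14 0.06; 0.023 0.286 0.08 -14 0.06; 0.023 0.286 0.08 -14 0.06; 0.023 0.286 0.08 -14 0.06",
)

```text
clock: 62.48
eef_pos: [640.8, -44.8, 261.1]
tool_rot: [3.142, -0.001, 0.245]
force: [-0.2, -0.1, -0.1]
width: 60.0
```

```bash
python3 red.py; python3 -c "
from h import *
p=imaging.get_image('wrist'); save(p,'w26.png')
plan(639.5,-46,128,0.245)"
```

```text
(np.int64(1350), np.float64(156.0), ((639.8911743164062, -46.48127746582031), (20.191787719726562, 28.68368148803711), 14.214154243469238))
rim ([640.2, -46.8, 29.7], 519, [63.8, 65.2, 66.2])
delta m [-0.0014, 0.0005, 0.133] turn -0.0 | pos [640.8 -45.2 261. ] rot [ 3.142 -0.     0.244] w 60.3 F [ 0.   0.6 -0.5] t 62.6
```

View pics/w26.png

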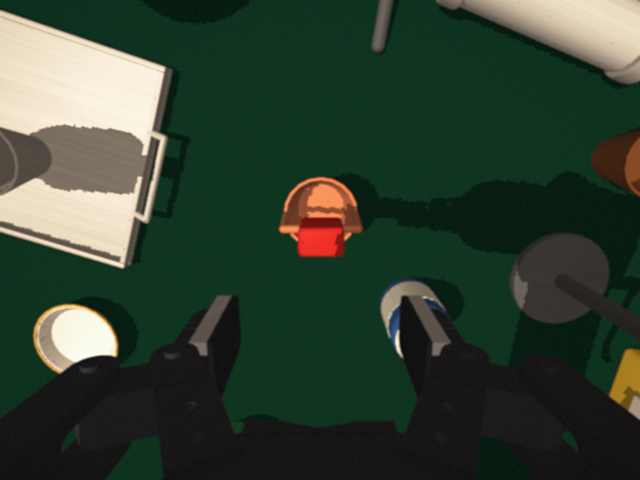

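drive_tool(
  deltas="-0.001 0.001 0.04 0 0.06; -0.001 0.001 0.08 0 0.06; -0.001 0.001 0.11 0 0.06; -0.001 0.001 0.125 0 0.06; -0.001 0.001 0.132 0 0.06; -0.001 0.001 0.132 0 0.06; -0.001 0.001 0.132 0 0.01; -0.001 0.001 0.132 0 0.01; -0.001 0.001 0.132 0 0.01; -0.001 0.001 0.132 0 0.01; -0.001 0.001 0.132 0 0.01; -0.001 0.001 0.132 0 0.01",
)

```text
clock: 64.08
eef_pos: [641.0, -46.4, 130.1]
tool_rot: [3.141, -0.003, 0.244]
force: [0.1, -0.2, 6.9]
width: 28.9
```

drive_tool(
  deltas="0 0 0 0 0.01; 0 0 -0.02 0 0.01; 0 0 -0.06 0 0.01; 0 0 -0.1 0 0.01; 0 0 -0.12 0 0.01; 0 0 -0.12 0 0.01; 0 0 -0.12 0 0.01",
)

```text
clock: 64.95
eef_pos: [638.9, -46.5, 247.3]
tool_rot: [-3.141, 0.003, 0.244]
force: [-1.1, -0.5, -2.1]
width: 29.3
```

Run:
```python
from h import *
from red import red
s=ctrl.read_state(); p=imaging.get_image('wrist'); save(p,'w27.png'); print(red(p,s['eef_pos'][2]+27))
plan(470,-310.4,252,0); print(ctrl.read_state()['qpos'].round(2))
```

```text
(np.int64(4974), np.float64(273.1), ((638.6347045898438, -46.87909698486328), (20.260061264038086, 29.19378089904785), 14.277938842773438))
delta m [-0.2276, 0.2153, -0.0045] turn 14.0 | pos [638.8 -46.5 247. ] rot [-3.141e+00  3.000e-03  2.440e-01] w 29.0 F [ 0.6 -0.7 -1.9] t 65.0
[-0.04  0.6   0.12  1.53 -0.08  1.02 -1.23]
```

View pics/w27.png

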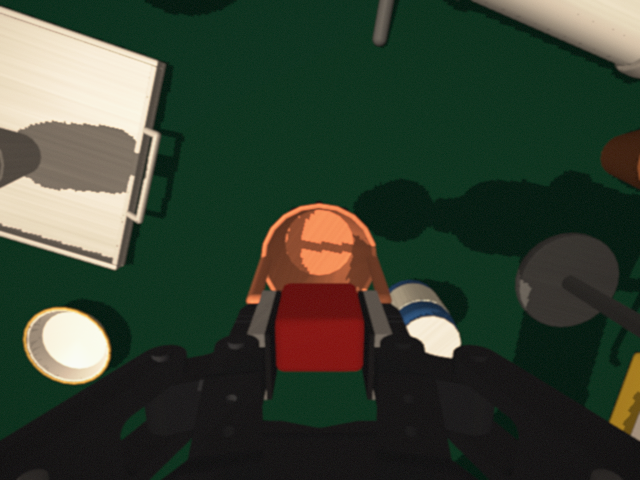

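drive_tool(
  deltas="-0.03 0.021 -0.004 2 0.01; -0.07 0.049 -0.004 4 0.01; -0.11 0.077 -0.004 7 0.01; -0.15 0.105 -0.004 10 0.01; -0.185 0.129 -0.004 12 0.01; -0.205 0.143 -0.004 14 0.01; -0.214 0.165 -0.004 14 0.01; -0.221 0.19 -0.004 14 0.01; -0.226 0.208 -0.004 14 0.01; -0.2275 0.215 -0.004 14 0.01; -0.2275 0.215 -0.004 14 0.01; -0.2275 0.215 -0.004 14 0.01",
)

```text
clock: 66.5
eef_pos: [471.5, -308.9, 252.7]
tool_rot: [-3.14, 0.0, 0.001]
force: [0.3, -0.3, -2.7]
width: 29.2
```

drive_tool(
  deltas="0 0 0 0 0.01; 0 0 0 0 0.01; 0 0 0 0 0.01",
)

```text
clock: 66.88
eef_pos: [471.3, -310.0, 252.9]
tool_rot: [-3.142, -0.0, 0.0]
force: [0.2, 0.6, -2.3]
width: 28.9
```

Run:
```python
from h import *
from red import red
s=ctrl.read_state(); p=imaging.get_image('wrist'); save(p,'w28.png'); print(red(p,s['eef_pos'][2]+27))
W=cloud(p)
m=(abs(W[...,0]-600)<15)&(abs(W[...,1]+310)<25)&(W[...,2]>196)&(W[...,2]<212); print('rod',W[m].mean(0).round(1), np.percentile(W[m][:,2],95))
plan(470,-310.4,251,0)
p=imaging.get_image('scene'); save(p,'s28.png',(120,150,280,320),4)
```

```text
(np.int64(4980), np.float64(278.8), ((471.0159912109375, -310.4130859375), (19.963632583618164, 29.193859100341797), 0.09513913094997406))
rod [ 588.9 -310.3  203.6] 205.3220054727801
delta m [-0.0012, 0.0003, 0.0019] turn -0.0 | pos [ 471.2 -310.1  252.9] rot [ 3.142 -0.    -0.   ] w 29.4 F [-0.   0.7 -2.2] t 66.9
```

View pics/w28.png

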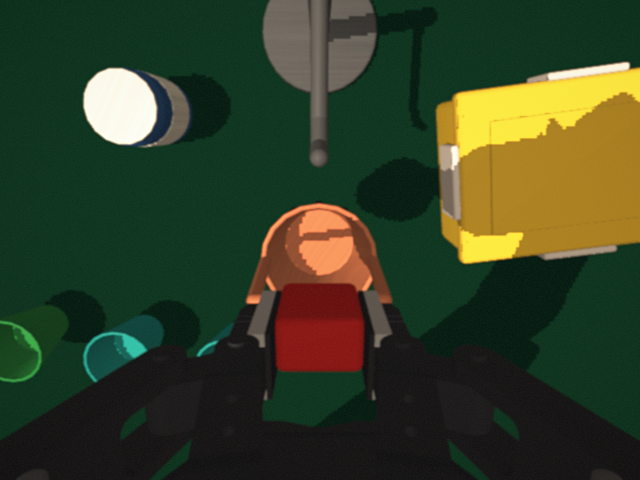

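View pics/s28.png

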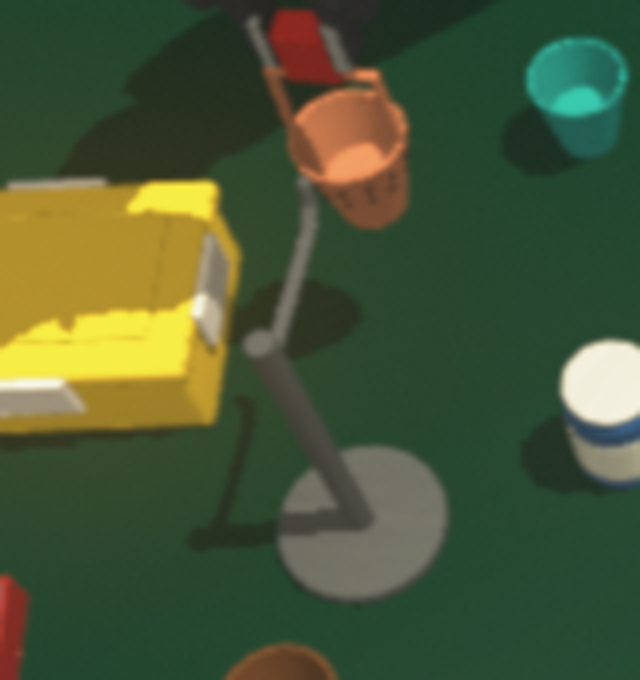

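drive_tool(
  deltas="0.008 0 0.001 0 0.01; 0.018 0 0.001 0 0.01; 0.03 0 0.001 0 0.01; 0.042 0 0.001 0 0.01; 0.054 0 0.001 0 0.01; 0.066 0 0.001 0 0.01; 0.076 0 0.001 0 0.01; 0.086 0 0.001 0 0.01; 0.092 0 0.001 0 0.01; 0.092 0 0.001 0 0.01; 0.092 0 0.001 0 0.01; 0.092 0 0.001 0 0.01",
)

```text
clock: 68.47
eef_pos: [562.8, -310.4, 251.9]
tool_rot: [3.142, 0.0, -0.001]
force: [-0.3, -0.4, -2.1]
width: 28.9
```

Run:
```python
from h import *
from red import red
s=ctrl.read_state(); p=imaging.get_image('wrist'); save(p,'w29.png'); print(red(p,s['eef_pos'][2]+27))
plan(563.4,-310.3,220,0)
p=imaging.get_image('scene'); save(p,'s29.png',(120,150,280,320),4)
```

```text
(np.int64(4960), np.float64(277.8), ((562.5989990234375, -310.8082275390625), (29.156936645507812, 20.38054656982422), 89.64036560058594))
delta m [0.0005, -0.0001, 0.0319] turn -0.0 | pos [ 562.9 -310.4  251.9] rot [ 3.142e+00  0.000e+00 -1.000e-03] w 29.0 F [ 0.2 -0.8 -1.4] t 68.5
```

View pics/s29.png

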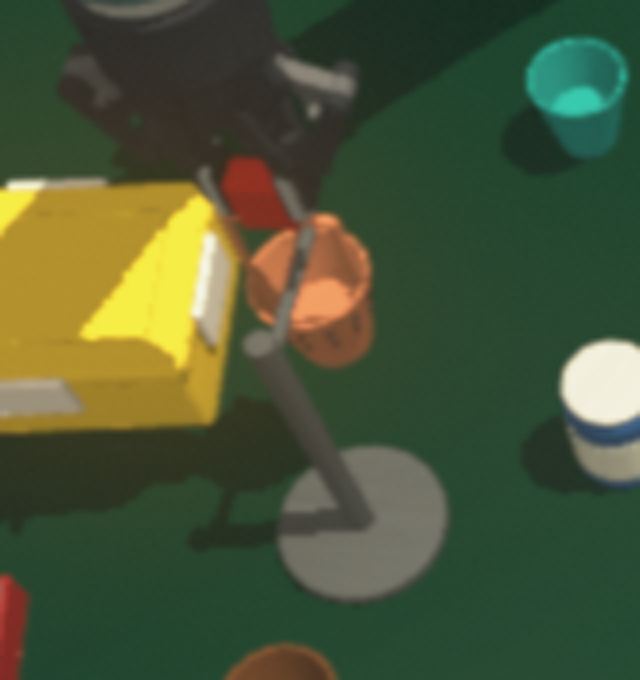

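drive_tool(
  deltas="0.0005 0 0.01 0 0.01; 0.0005 0 0.02 0 0.01; 0.0005 0 0.026 0 0.01; 0.0005 0 0.029 0 0.01; 0.0005 0 0.031 0 0.01; 0.0005 0 0.032 0 0.01; 0.0005 0 0.033 0 0.01; 0.0005 0 0.033 0 0.01",
)

```text
clock: 69.58
eef_pos: [563.9, -310.3, 219.6]
tool_rot: [3.141, -0.001, -0.0]
force: [-0.8, 0.9, 1.9]
width: 28.8
```

drive_tool(
  deltas="0 0 0 0 0.035; 0 0 0 0 0.045; 0 0 0 0 0.06; 0 0 0 0 0.06; 0 0 0 0 0.06; 0 0 -0.01 0 0.06; 0 0 -0.03 0 0.06; 0 0 -0.06 0 0.06; 0 0 -0.1 0 0.06; 0 0 -0.11 0 0.06; 0 0 -0.11 0 0.06; 0 0 -0.11 0 0.06",
)

```text
clock: 71.08
eef_pos: [563.0, -309.7, 327.4]
tool_rot: [-3.14, 0.002, -0.0]
force: [0.4, 0.0, -0.4]
width: 60.4
```

Run:
```python
from h import *
from red import red
p=imaging.get_image('wrist'); save(p,'w30.png'); print(red(p,246))
p=imaging.get_image('scene'); save(p,'s30.png')
from m1 import fit
W=cloud(p); print(fit(W,(563,-310),147,160),fit(W,(618,240),192,204))
p=imaging.get_image('top'); save(p,'t30.png')
d=[(t,[onplane(p,d['point'],0).round().tolist() for d in models.landmark_of(p,t)[:1]]) for t in('tea_tin','gold_dish','hook')]; print(d)
plan(500,-310,330)
```

```text
(np.int64(1555), np.float64(245.7), ((563.135498046875, -310.9072570800781), (29.42524528503418, 20.59383773803711), 89.85624694824219))
a [ 680. -150.] top ([682.5, -150.8, 29.8], 158, 66.3) scene ([686.4, -151.6, 29.9], 168, 67.8)
b [568. -21.] top ([568.5, -21.2, 29.8], 165, 67.1) scene ([572.1, -22.2, 29.9], 152, 67.2)
c [440.  33.] top ([439.0, 32.6, 29.7], 178, 66.4) scene ([442.6, 31.8, 29.9], 144, 66.9)
d [ 431. -136.] top ([431.6, -134.6, 29.7], 174, 67.1) scene ([435.4, -135.7, 29.9], 147, 67.2)
e [ 431. -279.] top ([431.5, -277.6, 29.8], 176, 66.7) scene ([435.2, -279.0, 29.8], 150, 67.1)
green [338. -18.] top ([339.0, -19.2, 29.7], 189, 67.1) scene ([342.3, -20.3, 29.8], 139, 67.1)
tq [ 327. -121.] top ([327.6, -120.9, 29.7], 183, 67.7) scene ([331.1, -122.1, 29.9], 141, 67.6)
tq2 [ 319. -224.] top ([320.0, -223.1, 29.8], 180, 66.6) scene ([323.1, -224.5, 29.7], 135, 67.5)
brown [ 746. -312.] top ([748.5, -313.5, 29.9], 176, 66.6) scene ([752.6, -314.0, 29.8], 188, 67.1)
wet [675. -10.] top ([677.0, -10.4, 29.8], 68, 67.8) scene ([681.3, -11.3, 29.8], 82, 69.1)
dish [433.
[... 1053 characters left out ...]
.]
scene 120 190 610 [ 577.1 -310.6] [ 533. -342.] [ 631. -279.]
scene 190 202 61 [ 597.4 -307.3] [ 561. -339.] [ 630. -280.]
scene 202 212 133 [ 585.9 -307.9] [ 531. -340.] [ 632. -281.]
scene 212 222 118 [ 591.6 -308.4] [ 529. -337.] [ 631. -295.]
scene 222 235 82 [ 566.6 -307.8] [ 526. -325.] [ 628. -295.]
scene 235 255 173 [ 566.1 -308.7] [ 553. -325.] [ 575. -294.]
([564.2, -310.7, 29.7], 148, 158.5) ([618.6, 239.3, 29.8], 172, 201.7)
[('tea_tin', [[558.0, -158.0, 0.0]]), ('gold_dish', [[431.0, 170.0, 0.0]]), ('hook', [[619.0, -306.0, 0.0]])]
delta m [-0.0635, -0.0001, -0.0018] turn -0.0 | pos [ 563.5 -310.1  328.2] rot [-3.141e+00  1.000e-03 -0.000e+00] w 59.8 F [ 0.5  0.4 -0. ] t 71.4
```

View pics/w30.png

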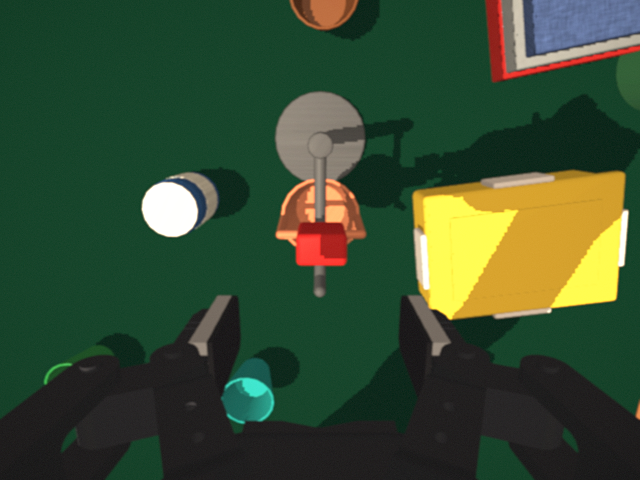

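View pics/s30.png

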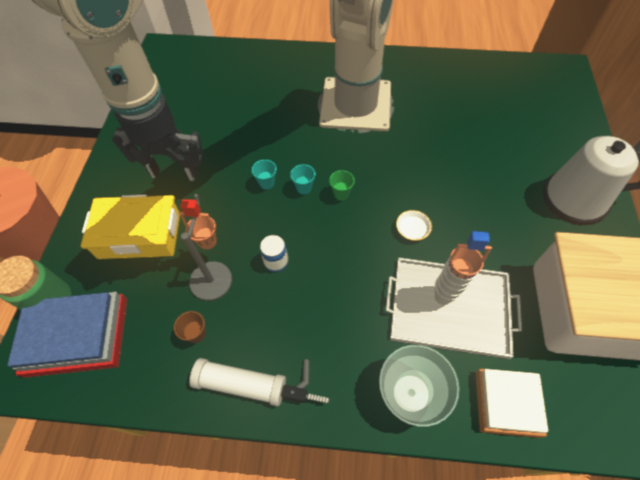

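drive_tool(
  deltas="0 0 -0.02 0 0.06; 0 0 -0.03 0 0.06; 0 0 -0.03 0 0.06; 0 0 -0.03 0 0.06; 0 0 -0.03 0 0.06; 0 0 -0.03 0 0.06; 0 0 -0.03 0 0.06; 0 0 -0.03 0 0.06",
)

```text
clock: 72.38
eef_pos: [563.7, -310.2, 358.8]
tool_rot: [-3.142, 0.0, -0.0]
force: [-0.5, -0.1, 0.1]
width: 60.4
```

Run:
```python
from h import *
from red import red
p=imaging.get_image('wrist'); print(red(p,246))
print(ctrl.finish_job())
```

```text
(np.int64(443), np.float64(244.9), ((563.4032592773438, -311.1698913574219), (29.62220573425293, 19.889001846313477), 89.82011413574219))
the job is handed in; nothing more can be done
None
```

I put all five steel beakers in one stack on the tray and nested the blue-knobbed strainer on top. The red-knobbed strainer now hangs on the freed hook. I handed the job in after about 72 s of the 210 s allowed; no verdict is reported.

**Last checks:**
- **Stack:** after each placement the top rim stood 26 mm higher, at z ≈ 69, 95, 121, 147 and 173 mm. The stack is at about (618, 240) mm, well inside the tray.
- **Blue-knobbed strainer:** its rim was at about 199 mm and its knob top at 291 mm, as expected when fully home.
- **Red-knobbed strainer:** it hangs upright and still, with its bar about 59 mm out from the post. The knob top was at 245–246 mm, the same height as the blue one when it hung there.
- **Dish and tin:** they look unmoved in the last pictures, and the network placed both within about 7 mm of where I first measured them.
- **Gripper:** it was open and clear of everything at the end.

**Disagreements:**
- The top and scene cameras differed by about 4 mm in x, so I aimed with the wrist camera.
- The finger opening read about 60 mm on the 64 mm rims, but the grip held.

The red-knobbed strainer was knocked about 50 mm aside while I was stacking. I measured it again and changed the grasp on the beaker next to it.

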